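# Set a roughness tester's thumbwheel and seat the tester in its measuring stand

## Task

Roll the thumbwheel of the roughness tester to 6 and move the tester from its charger to the measuring stand, fully down in its seat with the stylus over the round coupon. The charger leaves only the nose half free to grip and the stand only the tail half, so on the way lay the tester flat on the bare bench, let go and take it again by the other end. It is a delicate instrument: keep it upright, never squeeze it with more than 45 N, and leave the spanner, the small tin and the brush where they are.

Things in the scene. Friction and masses are not known exactly. Their poses are not given: they have to be found in the camera images.
- tester: Grey box-shaped roughness tester, body 130 long (x, -65 to 65) x 50 wide x 46 high, 0.32 kg, centre of mass mid-length. Origin: centre of underside; x to its nose, z up. Nose: display, ribbed sides, 8 mm pickup rod on to x 98 at height 26. Tail: black boot. Top: black thumbwheel at mid-length in a bezel 48.5 high. Starts in the charger.
- thumbwheel (a joint): Rotation of the thumbwheel, rad: digit n (0 to 9) is up, between the two index marks, at n x 0.628; it clicks into each digit and stops past 0 and 9. Drum across the tester, 52 diameter, 24 wide, rubber tread. Dragging its crown 16 mm towards the TAIL raises the number by one. About 1.5 N along the tread turns it (press with 4 to 15 N); past half a step it clicks on by itself.
- wheel_crown (a point): Highest point of the thumbwheel, mid-length on the tester's centre line, 54 mm above its underside, 5.5 mm above the bezel. Axes as the tester's.
- nose (a point): Middle of the tester's nose end face, 65 mm ahead of its origin and 26 mm above its underside.
- charger: Black charger, fixed, 160 x 88. Origin: centre of underside, below the tester's origin; x to the tester's nose, z up. Floor 10 high. Pocket walls 57 high (36 mm out, flared mouth) beside and behind the tester's tail half, x -80 to 2; ahead of x 2 its sides are free. Low toe lip at x 68 to 74, 18 high. Lift the tester straight up.
- stand: Aluminium measuring stand, fixed, plate 198 x 88 x 10. Origin: centre of underside below the seat: a seated tester has its origin 10 mm above it and the same axes (x to the nose). Fork walls 57 high, 55 apart (2.5 mm play a side, flared mouth) beside the nose half, x -2 to 74; tail half free. Nose stops at x 68, heel lip 18 high at x -68 to -74. Steel coupon (34 diameter, 12 high) at x 96.
- spanner_13: Steel combination spanner 138 x 30 x 6, loose on the bench; leave alone. Origin at the centre of its underside.
- paste_tin_2: Small white tin, 46 diameter x 30 high, loose on the bench; leave alone. Origin at the centre of its underside.
- flux_brush: Flat brush with a wooden handle, 148 x 23 x 8, loose on the bench; leave alone. Origin at the centre of its underside.

How it is judged:
By the outcome, as a careful person would: the job done as asked, in the order asked, and still so for the second after the job is handed in, with the robot touching nothing.
It also fails if it takes over 64 s, if anything falls off the work surface, if the arm or the gripper's body presses on something with over 40 N, if the wrist force passes 120 N, or if a joint passes its speed limit or range.

## Robot

A 6-joint arm with a two-finger parallel gripper is mounted at the origin on a cart in front of the work surface, level with it; the furniture and walls round the work are solid. World frame = base frame: x ahead of the robot, y to its left, z up, the work surface at z = 0. Lengths are in mm, angles in rad, forces in N, time in s.
With the tool pointing down it reaches from about 350 to 875 mm from the base axis. Payload 4.2 kg.
Tool frame: the origin (TCP) lies midway between the tips of the shut fingers; the grasp point (between the pads) lies 19 mm behind it (arm.tcp_to_grasp is the distance from the TCP to the grasp point, in mm); z points along the fingers, y is the line along which they close (so a half turn about z gives the same grasp; the last joint's range is limited). The gripper opens to 85 mm and grips with 20 to 120 N. Pads are 22 mm wide; open, the fingers measure 114 mm over their backs; the gripper's body (76 mm by 85 mm) begins 54 mm behind the grasp point. The pads swing forward as they close: fully open they stand 13 mm farther back than shut.
Start: joints at [-1.023, 0.385, 0.008, 0, -1.194, -0.259], TCP at [178.017, -599.09, 231.312] pointing down, gripper open.
Joint ranges: [-3.14, 3.14], [-1.21, 2.06], [-1.07, 1.41], [-3.16, 2.05], [-2.99, -0.16], [-3.1, 3.1]. Speed limits (rad/s): [2.79, 2.79, 3.14, 3.14, 3.14, 3.14].

## Interface

Orientations are given as a unit quaternion [x, y, z, w].
In Python, from bench import arm gives the robot as it stands.
- The arm moves only by the tool arm_command, never from a script. Its argument "rows" is a list of rows, each a list of 2 entries, a list of its own where there are three numbers: the shift along the tool's x, y, z as a fraction of full scale, then the turn, a rotation vector about the tool's x, y, z as a fraction of full scale. In form: [[[x, y, z], [wx, wy, wz]], ...]. A call has 1 to 5 rows; each row is the pose to reach, as a shift and turn from the pose commanded when the call began, along the tool's axes at that moment, turning the shorter way round; what a row does not reach only later rows make up. Full scale, the value 1, is 0.25 m for a shift and 180 degrees for a turn. A row lasts 1/10 s, in which the tool goes at most 50 mm and 8.59 degrees, less where a joint would pass 70% of its speed; a pose out of reach is approached as far as the arm can. A call with a number of a shift or a turn outside -1 to 1 is refused whole. A call with a gripper value outside its range is refused whole. "grip" is the opening, from 0 (shut) to 1 (fully open), set as the call begins (left out, the last holds). The fingers move at their own pace and stop on an object; the grip force is fixed at half the most. Time passes only in rows, so rows that repeat a pose let the fingers close. It gives the time, the measured TCP pose, the force, the opening and the grip force at its end, in the units of the state.
- arm.read_state(): the state, without advancing time (a new reading comes with each control period).
- arm.get_image(name): name is "scene" or "top" or "wrist"; returns (picture, depth): 384x512x3 uint8, blue, green, red; 384x512 float32, mm along the optical axis (not along the pixel's ray), 0 where there is no reading.
- arm.camera_info(name): a dict with "fx", "fy", "cx", "cy" (pixels), "extrinsics" (4x4, takes a point from camera to world coordinates). Camera axes: x right, y down, z forward; pixel columns grow to the right and rows downward; lengths in mm; the calibration is good to about 2 mm. A picture is of the moment at which its call begins: read the wrist's pose just before it. camera_info takes no time and is no camera call; for the wrist camera it gives the pose at the moment of the call.
- arm.job_done(): hands the job in; it is judged then, once.
Trained networks look in the newest picture that a camera, given by its name, has taken for a name from the list of things; names that differ only in an ending like _2 or _b are one class to them, and where a whole thing is asked for, a point or a joint stands for the part that bears it (a point fixed in the world has none). Each returns a list of dicts, best first, with "score" (0 to 1); they miss things now and then, are a little off and sometimes report something else, mostly with a low value. They report only what shows in the picture. A call takes as long as a camera call.
- arm.spot_in(camera, query): "position" ([column, row] in pixels, amid what is visible of it).
The state is a dict: "clock": time; "joints": joint angles; "joint_vel": joint speeds; "joint_efforts": joint torques, N m; "position": TCP position; "ee_rot": TCP orientation; "contact_force": force on the tool from outside, world axes, zero at the start; "wrist_torque": the same for the moment, N m; "gripper_width": finger opening in mm; "grasp_force": force on a finger pad.
Only numpy, scipy, OpenCV 4.12 (cv2) and the standard library are available. Lean on these libraries where they do the work, as an engineer would, in place of code of your own. Each camera call takes 0.05 s, during which the arm holds its last target. There are 200 camera calls.

## Working session

There is one attempt and no reset: what is moved stays moved. The work goes in short steps, Python scripts to look and compute and a tool call to move; the robot and the scene stay as the last step left them, time stands still between calls to the robot, and variables do not carry over. Pictures are saved under pics/ and viewed, at most 10 in all, crops included, and the job is handed in when it is done.

Besides the shell and the picture viewer there is one more tool, called after "Call:" as name(argument=value, ...) on one line, values as JSON. arm_command: Moves the arm, as the interface text tells. Shift numbers are shares of 0.25 m and turn numbers shares of 180 degrees, none past 1 either way. Its arguments: {"type":"object","properties":{"rows":{"type":"array","items":{"type":"array"}},"grip":{"type":"number"}},"required":["rows"]}

```bash
mkdir -p pics; ls; cat > h.py <<'E'
import numpy as np, cv2
from bench import arm
from scipy.spatial.transform import Rotation as R
def cloud(name):
    img,d=arm.get_image(name); c=arm.camera_info(name); T=np.array(c["extrinsics"])
    v,u=np.mgrid[0:d.shape[0],0:d.shape[1]]
    P=np.stack([(u-c["cx"])/c["fx"]*d,(v-c["cy"])/c["fy"]*d,d],-1)@T[:3,:3].T+T[:3,3]
    P[d==0]=np.nan
    return img,d,P
E
python3 - <<'E'
from h import *
for n in ("top","scene"):
    img,d,P=cloud(n); np.save(n+".npy",P); cv2.imwrite(f"pics/{n}1.png",img)
    for q in ["tester","charger","stand","spanner_13","paste_tin_2","flux_brush","wheel_crown","nose"]:
        for r in arm.spot_in(n,q)[:2]:
            u,v=map(int,np.round(r["position"])); print(n,q,round(r["score"],2),u,v,P[v,u].round())
s=arm.read_state(); print(s)
E
```

```text
pics
top tester 0.93 216 234 [477. 430.  64.]
top charger 0.76 225 243 [458. 412.  52.]
top stand 0.58 304 171 [625. 239.  12.]
top stand 0.32 217 237 [471. 428.  63.]
top spanner_13 0.87 360 164 [644. 110.   6.]
top spanner_13 0.47 242 156 [658. 382.   6.]
top paste_tin_2 0.94 167 205 [540. 546.  30.]
top flux_brush 0.88 242 159 [653. 382.  -4.]
top wheel_crown 0.94 215 238 [469. 433.  61.]
top wheel_crown 0.65 226 244 [456. 409.  57.]
top nose 0.78 213 236 [473. 437.  57.]
scene tester 0.95 281 260 [474. 447.  56.]
scene charger 0.85 299 284 [429. 465.  33.]
scene charger 0.28 278 262 [477. 453.  56.]
scene stand 0.83 260 193 [602. 278.  45.]
scene spanner_13 0.81 279 167 [629. 120.   2.]
scene paste_tin_2 0.64 228 300 [528. 551.  28.]
scene flux_brush 0.8 216 228 [661. 373.  -4.]
scene nose 0.64 281 261 [473. 449.  56.]
{'clock': 0.9, 'joints': array([-1.02340166e+00,  3.84674742e-01,  7.92954718e-03,  1.43434828e-06,
       -1.19400846e+00, -2.58607362e-01]), 'joint_vel': array([-0.00056341, -0.00141384, -0.00074121, -0.00058776,  0.00094927,
        0.00178888]), 'joint_efforts': array([-3.99338014e-04, -3.92072833e+01,  1.88618839e+01,  4.19060200e+00,
       -3.19718038e-04, -1.66042140e-07]), 'position': array([ 178.02080436, -599.09849275,  231.33913923]), 'ee_rot': array([-1.43892681e-01,  9.89593298e-01, -1.98879819e-05,  7.75399862e-06]), 'contact_force': array([-0.31663791, -0.19705705,  0.69250926]), 'wrist_torque': array([-0.02962363,  0.03533434,  0.05659813]), 'grasp_force': 0.0, 'gripper_width': 85.57261411657194}
```

```bash
python3 - <<'E'
import cv2
a=cv2.imread("pics/top1.png")[110:290,130:400]
cv2.imwrite("pics/top1c.png",cv2.resize(a,None,fx=2.96,fy=2.96,interpolation=cv2.INTER_CUBIC))
E
```

```text
(no output)
```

View pics/scene1.png

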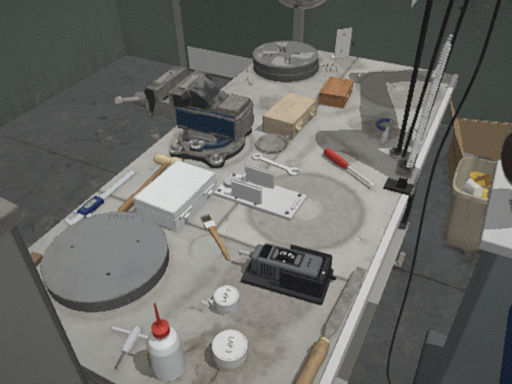

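```bash
sleep 1
```

```text
(no output)
```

View pics/top1c.png

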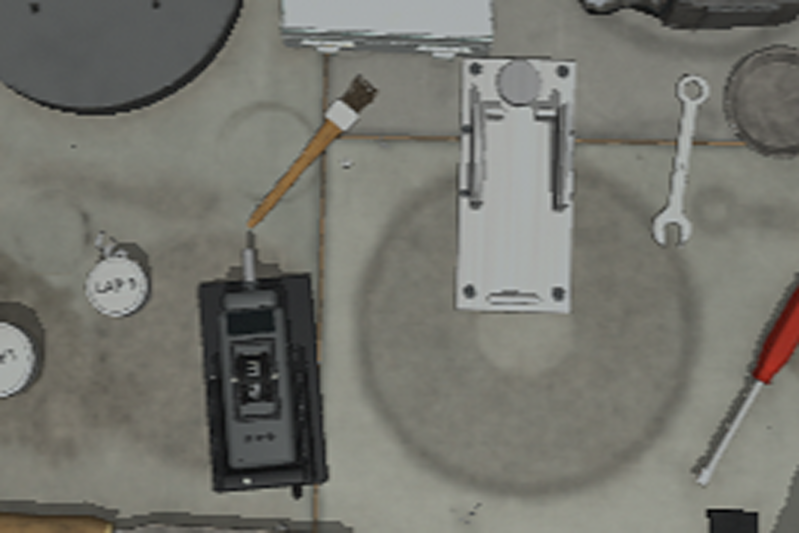

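The scene image shows the tester in its charger (around 290,265), the stand (262,190), and the tin, brush and spanner around them. In the top crop (2.96x) the tester's nose points up, which is +x. The brush handle tip is just ahead of the rod at about (250,225), and the stand's coupon is at (518,82).

```bash
cat >> h.py <<'E'
def q2(yaw):  # tool down, tool y at world yaw+90deg, tool x at yaw+180 -> like the start pose
    return R.from_matrix(np.column_stack([[-np.cos(yaw),-np.sin(yaw),0],[-np.sin(yaw),np.cos(yaw),0],[0,0,-1]]))
def go(p,yaw,frm=None):
    "print shift/turn fractions from frm=(pos,yaw) or measured pose to p,yaw"
    if frm: p0,R0=np.array(frm[0],float),q2(frm[1])
    else:
        s=arm.read_state(); p0,R0=s["position"],R.from_quat(s["ee_rot"])
    d=R0.inv().apply(np.array(p)-p0)/250; w=(R0.inv()*q2(yaw)).as_rotvec()/np.pi
    print("shift",d.round(4).tolist(),"turn",w.round(4).tolist(), "mm",round(np.linalg.norm(d)*250))
def rect(P,zlo,zhi,box):
    m=(P[...,2]>zlo)&(P[...,2]<zhi)&(P[...,0]>box[0])&(P[...,0]<box[1])&(P[...,1]>box[2])&(P[...,1]<box[3])
    Q=P[m][:,:2]; r=cv2.minAreaRect(Q.astype(np.float32)); return Q,r
E
python3 - <<'E'
from h import *
print([a for a in dir(arm) if a[0]!='_'])
T=np.load("top.npy")
for n,a in (("stand",(4,18,540,740,180,300)),("tester",(46,70,380,560,395,460)),("charger",(5,14,360,580,370,490))):
    Q,r=rect(T,*a[:2],a[2:]); print(n,len(Q),r)
# tall things
x,y,z=T[...,0],T[...,1],T[...,2]
for x0 in range(100,900,100):
    print(x0,[int(np.nanmax(np.where((x>=x0)&(x<x0+100)&(y>=y0)&(y<y0+100),z,-99))) for y0 in range(-700,700,100)])
go([500,-150,260],0.05)
go([470,430,280],0.05,([500,-150,260],0.05))
s=arm.read_state(); c=np.array(arm.camera_info("wrist")["extrinsics"])
Rt=R.from_quat(s["ee_rot"]).as_matrix(); print((Rt.T@c[:3,:3]).round(3),(Rt.T@(c[:3,3]-s["position"])).round(1),arm.camera_info("wrist")["fx"])
E
```

```text
['IKError', 'camera_info', 'get_image', 'job_done', 'read_state', 'spot_in', 'tcp_to_grasp']
stand 2478 ((632.0111083984375, 242.48898315429688), (107.12897491455078, 185.67791748046875), 85.9896469116211)
tester 1663 ((462.86151123046875, 428.1261901855469), (147.67684936523438, 65.06871032714844), 0.6026095747947693)
charger 727 ((471.43280029296875, 432.9198913574219), (103.2967300415039, 193.1899871826172), 89.30879974365234)
100 [-99, -99, -99, -99, -99, -99, -24, -16, -13, -99, -99, -99, -99, -52]
200 [-99, -99, -99, -99, -99, -99, -99, 449, -99, -99, -99, -99, -99, -99]
300 [-99, -99, -99, -99, 9, 10, 418, 523, 15, 8, 58, 59, 31, 28]
400 [-99, -99, -99, -99, 13, 21, 16, 23, 12, 6, 59, 68, 5, 40]
500 [-99, -99, -99, -99, 11, 8, 5, 24, 12, 21, 12, 58, 34, 163]
600 [-99, -99, -99, -99, 16, 55, 55, 13, 14, 61, 11, 50, 53, 52]
700 [-99, -99, -99, -99, 6, 54, 54, 145, 147, 56, 56, 55, 53, 53]
800 [-99, -99, -99, -99, 5, 11, 20, 178, 179, 56, 56, 55, 52, 53]
shift [-1.7462, 1.3552, -0.1147] turn [-0.0, 0.0, 0.076] mm 553
shift [0.0039, 2.3231, -0.08] turn [0.0, 0.0, 0.0] mm 581
[[-0.    -0.965 -0.262]
 [ 1.    -0.001  0.   ]
 [-0.001 -0.262  0.965]] [  66.4   -0.3 -141.7] 269.3589013462824
```

View pics/top1.png

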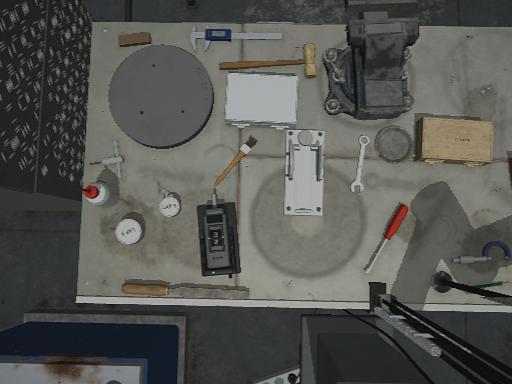

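```bash
python3 - <<'E'
from h import *
S=np.load("scene.npy");T=np.load("top.npy")
for n,P in(("scene",S),("top",T)):
    z=P[...,2]; m=(z>200)&(abs(P[...,1])<650)&(P[...,0]>-100)&(P[...,0]<1000)
    v,u=np.nonzero(m); i=np.linspace(0,len(u)-1,30).astype(int)
    for k in i: print(n,u[k],v[k],P[v[k],u[k]].round())
print([S[v,u].round().tolist() for u,v in((400,185),(412,100),(425,60),(440,90))])
E
```

```text
scene 277 0 [ 797. -219.  290.]
scene 300 1 [ 728. -215.  297.]
scene 413 2 [397.  18. 404.]
scene 294 4 [ 747. -218.  286.]
scene 452 5 [324.  39. 414.]
scene 451 7 [324.  46. 412.]
scene 463 11 [301.  64. 414.]
scene 461 16 [302.  66. 406.]
scene 458 21 [305.  68. 397.]
scene 445 26 [326.  48. 378.]
scene 454 31 [307.  68. 378.]
scene 440 36 [329.  71. 367.]
scene 419 41 [383. -64. 299.]
scene 436 45 [332.  70. 349.]
scene 436 49 [331.  67. 340.]
scene 440 53 [321.  83. 340.]
scene 442 57 [319.  47. 318.]
scene 444 61 [310.  82. 326.]
scene 446 65 [308.  48. 304.]
scene 476 69 [253.  66. 314.]
scene 474 73 [254.  68. 307.]
scene 472 77 [255.  68. 298.]
scene 471 81 [255.  65. 289.]
scene 423 87 [338.  78. 264.]
scene 436 92 [312.  74. 257.]
scene 431 98 [321.  47. 229.]
scene 429 104 [319.  78. 231.]
scene 426 110 [321.  93. 225.]
scene 424 117 [323.  80. 201.]
scene 506 325 [150. 649. 318.]
top 484 290 [387. -68. 207.]
top 499 296 [384. -66. 263.]
top 508 300 [399.  10. 431.]
top 408 316 [342.  75. 231.]
top 396 322 [328.  90. 212.]
top 424 325 [339.  69. 291.]
top 417 328 [319.  55. 216.]
top 445 330 [337.  46. 318.]
top 423 333 [326.  71. 291.]
top 443 335 [325.  41. 296.]
top 412 338 [317.  86. 285.]
top 435 340 [315.  50. 286.]
top 457 342 [329.  48. 363.]
top 420 345 [313.  84. 315.]
top 433 347 [320.  79. 354.]
top 452 349 [327.  67. 394.]
top 468 351 [316.  30. 358.]
top 433 354 [310.  79. 356.]
top 455 356 [307.  46. 351.]
top 482 358 [324.  43. 428.]
top 447 361 [306.  67. 375.]
top 472 363 [308.  40. 391.]
top 494 365 [323.  41. 454.]
top 455 368 [302.  65. 397.]
top 476 370 [304.  43. 410.]
top 504 372 [320.  39. 473.]
top 482 375 [302.  41. 422.]
top 471 378 [303.  64. 440.]
top 428 381 [255.  66. 298.]
top 511 383 [323.  59. 524.]
[[340.0, 79.0, 16.0], [414.0, -383.0, -6.0], [576.0, -1801.0, -473.0], [349.0, -477.0, -2.0]]
```

The top view shows a spring-arm lamp on the front edge at about (380,300) and a rod or cable at (440,282). In world coordinates these are near (320,60) and (385,-66), rising above 500 mm, directly in the arm's sweep. I'll look at them with the wrist camera before crossing.

Call:
arm_command(rows=[[[-0.12,0.42,-0.5],[-0.2,-0.06,0]],[[-0.12,0.42,-0.5],[-0.2,-0.06,0]],[[-0.12,0.42,-0.5],[-0.2,-0.06,0]],[[-0.12,0.42,-0.5],[-0.2,-0.06,0]],[[-0.12,0.42,-0.5],[-0.2,-0.06,0]]])

```text
clock: 1.4
position: [177.0, -490.2, 359.6]
ee_rot: [-0.137, 0.937, 0.318, 0.048]
contact_force: [-0.3, -0.8, -0.6]
gripper_width: 85.5
grasp_force: 0.0
```

```bash
python3 - <<'E'
from h import *
s=arm.read_state(); print(s["position"],s["joints"].round(3),s["clock"],s["contact_force"])
img,d,P=cloud("wrist"); np.save("w1.npy",P); cv2.imwrite("pics/w1.png",cv2.rotate(img,cv2.ROTATE_90_COUNTERCLOCKWISE))
m=(P[...,0]>200)&(P[...,0]<450)&(P[...,1]>-150)&(P[...,1]<150)&(P[...,2]>100)
for z in range(100,1200,100):
    k=m&(P[...,2]>=z)&(P[...,2]<z+100); 
    if k.any(): print(z,k.sum(),np.percentile(P[k],[2,50,98],axis=0).round().tolist())
E
```

```text
[ 177.01418404 -490.22958862  359.56158615] [-1.095  0.474  0.438 -0.334 -2.106 -0.272] 1.4 [-0.25797346 -0.79970597 -0.57081091]
100 491 [[272.0, -81.0, 101.0], [328.0, 48.0, 151.0], [386.0, 91.0, 198.0]]
200 660 [[256.0, -81.0, 202.0], [316.0, 47.0, 255.0], [385.0, 81.0, 298.0]]
300 709 [[249.0, -125.0, 303.0], [311.0, 41.0, 342.0], [399.0, 65.0, 400.0]]
400 1132 [[204.0, -146.0, 401.0], [399.0, -94.0, 418.0], [400.0, 53.0, 446.0]]
```

View pics/w1.png

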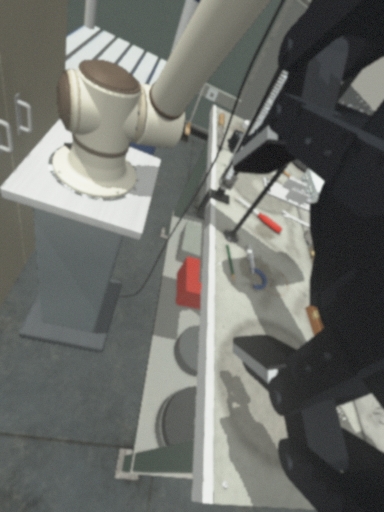

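The wrist view (rotated) shows the lamp arm rising from (215,195) towards the upper right, and a rod standing on the bench at (232,235). Their tops are hidden, so I'll tilt further up.

Call:
arm_command(rows=[[[-0.12,0.39,-0.19],[-0.22,-0.066,0]],[[-0.12,0.39,-0.19],[-0.22,-0.066,0]],[[-0.12,0.39,-0.19],[-0.22,-0.066,0]],[[-0.12,0.39,-0.19],[-0.22,-0.066,0]],[[-0.12,0.39,-0.19],[-0.22,-0.066,0]]])

```text
clock: 1.95
position: [178.2, -438.0, 455.9]
ee_rot: [-0.111, 0.763, 0.63, 0.093]
contact_force: [0.9, -0.0, -2.0]
gripper_width: 85.4
grasp_force: 0.0
```

```bash
python3 - <<'E'
from h import *
s=arm.read_state(); print(s["position"],s["joints"].round(3),s["clock"])
img,d,P=cloud("wrist"); np.save("w2.npy",P); cv2.imwrite("pics/w2.png",cv2.rotate(img,cv2.ROTATE_90_COUNTERCLOCKWISE))
m=(P[...,0]>100)&(P[...,0]<800)&(P[...,1]>-250)&(P[...,1]<400)&(P[...,2]>100)&(d>320)
for z in range(100,1200,100):
    k=m&(P[...,2]>=z)&(P[...,2]<z+100); 
    if k.any(): print(z,k.sum(),np.percentile(P[k],[2,25,50,75,98],axis=0).round().tolist())
E
```

```text
[ 178.22944556 -438.01188705  455.92785596] [-1.258  0.597  0.675 -1.213 -2.81  -0.964] 1.95
100 1855 [[102.0, -77.0, 103.0], [131.0, -25.0, 136.0], [164.0, -12.0, 159.0], [332.0, 49.0, 178.0], [385.0, 86.0, 198.0]]
200 2102 [[102.0, -94.0, 202.0], [125.0, -76.0, 228.0], [153.0, -55.0, 255.0], [322.0, 37.0, 279.0], [385.0, 73.0, 299.0]]
300 3015 [[109.0, -161.0, 302.0], [134.0, -136.0, 328.0], [159.0, -113.0, 354.0], [306.0, -78.0, 377.0], [384.0, 64.0, 398.0]]
400 6572 [[132.0, -227.0, 403.0], [163.0, -196.0, 428.0], [200.0, -167.0, 454.0], [399.0, -92.0, 478.0], [400.0, 55.0, 498.0]]
500 5029 [[148.0, -249.0, 501.0], [176.0, -234.0, 516.0], [377.0, -149.0, 532.0], [399.0, -81.0, 560.0], [400.0, 49.0, 597.0]]
600 980 [[317.0, -159.0, 601.0], [385.0, -103.0, 608.0], [398.0, -81.0, 618.0], [399.0, -31.0, 629.0], [400.0, 24.0, 650.0]]
```

View pics/w2.png

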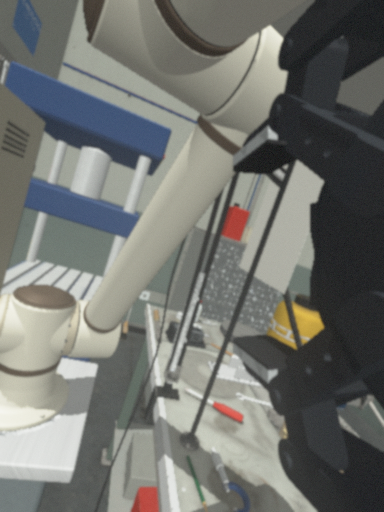

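The view shows the rods rising to about (240,170), hidden by a finger. The depth also shows a flat thing at x≈400. I'll get its extent.

```bash
python3 - <<'E'
from h import *
for f in("w1","w2","top","scene"):
    P=np.load(f+".npy"); k=(abs(P[...,0]-400)<6)&(P[...,2]>40)&(P[...,1]<350)&(P[...,1]>-400)
    if k.any():
        v,u=np.nonzero(k); print(f,k.sum(),"y",np.percentile(P[k][:,1],[0,5,50,95,100]).round(),"z",np.percentile(P[k][:,2],[0,5,50,95,100]).round(),"u",u.min(),u.max(),"v",v.min(),v.max())
        for z in range(350,800,50):
            q=P[k];q=q[(q[:,2]>=z)&(q[:,2]<z+50)]
            if len(q):print("  ",z,len(q),q[:,1].min().round(),q[:,1].max().round())
E
```

```text
w1 1040 y [-164. -155. -106.  -66.  -56.] z [398. 400. 416. 439. 448.] u 401 453 v 351 383
   350 54 -164.0 -58.0
   400 986 -164.0 -56.0
w2 5198 y [-182. -172. -108.   13.   31.] z [401. 413. 513. 621. 659.] u 217 351 v 240 323
   400 1101 -181.0 30.0
   450 1178 -182.0 31.0
   500 1162 -181.0 29.0
   550 1107 -175.0 27.0
   600 633 -172.0 28.0
   650 17 -75.0 -13.0
top 159 y [-6. -0. 22. 32. 33.] z [400. 401. 427. 467. 479.] u 480 511 v 297 306
   350 1 -2.0 -2.0
   400 123 -6.0 33.0
   450 35 18.0 33.0
scene 21 y [-13.  -1.  20.  33.  34.] z [398. 399. 403. 410. 412.] u 411 416 v 0 6
   350 3 -13.0 17.0
   400 18 -1.0 34.0
```

A panel stands at x≈400, y −182..31, z 400 to 650 or more. I'll fit the arm's kinematics from the states seen and work out a view from higher up.

```bash
cat >> h.py <<'E'
def fk(q,p):  # ABB-like; p=d1,a1,a2,a3,d4,d6 ; returns points, R
    d1,a1,a2,a3,d4,d6=p; r=lambda ax,a:R.from_euler(ax,a)
    R1=r('z',q[0]); A=np.array([0,0,d1])+R1.apply([a1,0,0]); R2=R1*r('y',q[1]); B=A+R2.apply([0,0,a2])
    R3=R2*r('y',q[2]); C=B+R3.apply([0,0,a3]); R4=R3*r('x',q[3]); W=C+R4.apply([d4,0,0])
    R5=R4*r('y',-q[4]); R6=R5*r('x',q[5]); return np.array([A,B,C,W,W+R6.apply([d6,0,0])]),R6
E
cat > st.py <<'E'
ST=[([-1.02340166,.384674742,.00792954718,0,-1.19400846,-.258607362],[178.02,-599.098,231.339],[-.143892681,.989593298,0,0]),
([-1.095,.474,.438,-.334,-2.106,-.272],[177.014,-490.23,359.56],[-.137,.937,.318,.048]),
([-1.258,.597,.675,-1.213,-2.81,-.964],[178.229,-438.012,455.928],[-.111,.763,.63,.093])]
E
python3 - <<'E'
from h import *; from st import ST
from scipy.optimize import least_squares
f=lambda p:np.concatenate([fk(q,p)[0][-1]-x for q,x,_ in ST])
r=least_squares(f,[399,0,448,42,451,400]); print(r.x.round(1),r.fun.round(1))
for q,x,e in ST:
    print(fk(q,r.x)[0][:4].round().tolist()); print((fk(q,r.x)[1].inv()*R.from_quat(e)).as_matrix().round(2).tolist())
E
```

```text
[1037.9 1014.5 -829.2  -35.4  -93.1   36.4] [135.9  84.    4.5  50.4  26.5 -10.9 -43.2 -15.5   6.4]
[[528.0, -866.0, 1038.0], [366.0, -601.0, 269.0], [359.0, -589.0, 237.0], [314.0, -516.0, 272.0]]
[[0.0, 0.02, 1.0], [-0.87, 0.49, -0.0], [-0.49, -0.87, 0.02]]
[[465.0, -902.0, 1038.0], [291.0, -565.0, 300.0], [279.0, -541.0, 278.0], [252.0, -490.0, 352.0]]
[[0.51, 0.69, 0.51], [-0.86, 0.36, 0.37], [0.07, -0.63, 0.78]]
[[312.0, -965.0, 1038.0], [169.0, -522.0, 352.0], [158.0, -490.0, 342.0], [150.0, -464.0, 431.0]]
[[0.13, 0.99, 0.1], [-0.83, 0.05, 0.56], [0.54, -0.16, 0.82]]
```

```bash
cat > fit.py <<'E'
from h import *; from st import ST
import itertools
from scipy.optimize import least_squares
def fk2(q,p,s):
    d1,a1,b,a2,a3,d4,d6,o2,o3=p; r=lambda ax,a:R.from_euler(ax,a)
    R1=r('z',q[0]); A=np.array([0,0,d1])+R1.apply([a1,b,0]); R2=R1*r('y',q[1]+o2); B=A+R2.apply([0,0,a2])
    R3=R2*r('y',s[0]*q[2]+o3); C=B+R3.apply([0,0,a3]); R4=R3*r('x',s[1]*q[3]); W=C+R4.apply([d4,0,0])
    R5=R4*r('y',-q[4]-o2-o3); R6=R5*r('x',s[2]*q[5]); return np.array([A,B,C,W,W+R6.apply([d6,0,0])]),R6
# tool: z=R6 x ; tool x,y fixed
Tz=R.from_matrix([[0,0,1],[0,1,0],[-1,0,0]])
if __name__=="__main__":
    out=[]
    for s in itertools.product([-1],[1,-1],[1,-1]):
      for o2,o3 in itertools.product([0],[0,1.57,-1.57,.8,-.8]):
        def f(x):
            p=list(x[:7])+[0]+[x[7]]; e=[]
            for q,t,k in ST:
                c,Rr=fk2(q,p,s); e+=list(c[-1]-t)
                e+=list(300*((Rr*Tz*R.from_euler('z',x[8])).inv()*R.from_quat(k)).as_rotvec())
            return np.array(e)
        for z in (1.57,-1.57,0,3.1):
            r=least_squares(f,[300,0,-160,400,0,400,350,o3,z]); out.append((r.cost,s,r.x.round(3)))
    out.sort(key=lambda o:o[0])
    for o in out[:4]: print(o[0].round(2),o[1],o[2].tolist())
E
python3 fit.py
```

```text
3367.23 (-1, -1, -1) [-820.208, -150.544, -135.923, 1367.573, 213.501, 173.716, 327.941, 0.068, -1.585]
3367.23 (-1, 1, -1) [-820.191, -150.536, -135.923, 1367.548, -213.503, -173.717, 327.936, -3.073, 4.698]
3367.23 (-1, -1, -1) [-820.207, -150.543, -135.923, 1367.572, 213.5, 173.716, 327.941, 0.068, 4.698]
3367.23 (-1, 1, -1) [-820.192, -150.536, -135.923, 1367.548, -213.503, -173.717, 327.936, -3.073, -1.585]
```

```bash
python3 - <<'E'
t=open("fit.py").read()
t=t.replace("W=C+R4.apply([d4,0,0])","W=C+R4.apply([d4,b,0])").replace("apply([a1,b,0])","apply([a1,0,0])")
t=t.replace("for s in itertools.product([-1]","for s in itertools.product([-1,1]")
open("fit.py","w").write(t)
E
python3 fit.py
```

```text
0.16 (-1, -1, -1) [159.762, -1.138, -159.91, 566.445, -0.29, 422.324, 298.271, -0.001, 4.713]
0.16 (-1, -1, -1) [159.762, -1.138, -159.91, 566.445, -0.29, 422.324, 298.271, -0.001, -1.57]
0.16 (-1, -1, -1) [159.762, -1.138, -159.91, 566.445, -0.29, 422.324, 298.271, -0.001, 4.713]
0.16 (-1, -1, -1) [159.762, -1.138, -159.91, 566.445, -0.29, 422.324, 298.271, -0.001, -1.57]
```

The kinematic model now fits to under 1 mm. Next, the obstacle points with the robot's own links removed, and IK for a retracted crossing.

```bash
cat > kin.py <<'E'
from fit import *
PM=[159.762,-1.138,-159.91,566.445,-.29,422.324,298.271,0,-.001]; SG=(-1,-1,-1)
LO=np.array([-3.14,-1.21,-1.07,-3.16,-2.99,-3.1]); HI=np.array([3.14,2.06,1.41,2.05,-.16,3.1])
def pts(q):
    c,Rr=fk2(q,PM,SG); A,B,C,W,T=c; r4=W-160*0
    R1=R.from_euler('z',q[0]); 
    # W0: forearm end before lateral offset
    R3=R1*R.from_euler('y',q[1]-q[2]); W0=C+R3.apply([PM[5],0,0])
    return np.array([[0,0,0],A,B,W0,W,T]),Rr*Tz*R.from_euler('z',-1.5704)
def ik(p,Rt,q0):
    def f(q):
        c,Rr=pts(q); return np.r_[(c[-1]-p),300*(Rr.inv()*Rt).as_rotvec(),1e-3*(q-q0)]
    r=least_squares(f,np.clip(q0,LO+.01,HI-.01),bounds=(LO,HI)); return r.x,np.abs(r.fun[:6]).max()
def segd(P,a,b):
    t=np.clip(((P-a)@(b-a))/((b-a)@(b-a)+1e-9),0,1); return np.linalg.norm(P-a-t[...,None]*(b-a),axis=-1)
E
python3 - <<'E'
from kin import *
print([ (np.abs(pts(q)[0][-1]-x).max().round(1), ((pts(q)[1].inv()*R.from_quat(e)).magnitude()).round(3)) for q,x,e in ST])
s=arm.read_state(); obs=[]
for f,q in(("w1",ST[1][0]),("w2",ST[2][0]),("top",ST[0][0]),("scene",ST[0][0])):
    P=np.load(f+".npy").reshape(-1,3); P=P[~np.isnan(P[:,0])]; c=pts(q)[0]
    d=np.min([segd(P,c[i],c[i+1]) for i in range(5)],0)
    k=(d>150)&(np.hypot(P[:,0],P[:,1])<700)&(P[:,2]>70)
    obs.append(P[k])
O=np.concatenate(obs); O=O[np.unique((O//15).astype(int),axis=0,return_index=True)[1]]; np.save("obs.npy",O); print(len(O))
for z in range(100,1400,100):
    q=O[(O[:,2]>=z)&(O[:,2]<z+100)]
    cells,n=np.unique((q[:,:2]//50).astype(int)*50,axis=0,return_counts=True)
    print(z,[(*map(int,c),int(m)) for c,m in zip(cells,n) if m>1 and np.hypot(*c)<600][:40])
E
```

```text
Traceback (most recent call last):
AttributeError: 'float' object has no attribute 'round'
```

```bash
python3 - <<'E'
from kin import *
print([ (np.abs(pts(q)[0][-1]-x).max(), ((pts(q)[1].inv()*R.from_quat(e)).magnitude())) for q,x,e in ST])
obs=[]
for f,q in(("w1",ST[1][0]),("w2",ST[2][0]),("top",ST[0][0]),("scene",ST[0][0])):
    P=np.load(f+".npy").reshape(-1,3); P=P[~np.isnan(P[:,0])]; c=pts(q)[0]
    d=np.min([segd(P,c[i],c[i+1]) for i in range(5)],0)
    k=(d>150)&(np.hypot(P[:,0],P[:,1])<700)&(P[:,2]>70)
    obs.append(P[k])
O=np.concatenate(obs); O=O[np.unique((O//15).astype(int),axis=0,return_index=True)[1]]; np.save("obs.npy",O); print(len(O))
for z in range(100,1400,100):
    q=O[(O[:,2]>=z)&(O[:,2]<z+100)]
    if not len(q): continue
    cells,n=np.unique((q[:,:2]//50).astype(int)*50,axis=0,return_counts=True)
    print(z,[(*map(int,c),int(m)) for c,m in zip(cells,n) if m>1 and np.hypot(*c)<600][:30])
E
```

```text
[(np.float64(0.10438180520512219), 0.0003991446956076975), (np.float64(0.16578745823133545), 0.0013362161909055302), (np.float64(0.11013111637387851), 0.000996715993877301)]
2883
100 [(-300, 150, 25), (-300, 200, 21), (-300, 250, 20), (-300, 300, 25), (-300, 350, 19), (-300, 400, 15), (-300, 450, 26), (-300, 500, 21), (100, -50, 2), (100, 0, 4), (100, 50, 19), (100, 100, 4), (150, -50, 12), (150, 0, 33), (150, 50, 12), (250, 50, 20), (300, 0, 22), (300, 50, 66), (350, -100, 23), (350, 50, 2)]
200 [(-300, 400, 6), (-300, 450, 22), (-300, 500, 20), (150, 0, 3), (250, 50, 16), (300, 0, 32), (300, 50, 64), (350, -100, 19)]
300 [(-300, 350, 9), (-300, 400, 22), (-300, 450, 26), (-300, 500, 23), (200, 50, 4), (250, 50, 15), (300, 0, 43), (300, 50, 41), (350, -150, 3), (350, -100, 25)]
400 [(-300, 300, 11), (-300, 350, 23), (-300, 400, 21), (-300, 450, 25), (-300, 500, 23), (200, 50, 4), (250, 0, 15), (250, 50, 11), (300, 0, 21), (300, 50, 29), (350, -200, 23), (350, -150, 21), (350, -100, 38), (350, -50, 13), (350, 0, 13), (400, -100, 2), (400, -50, 3), (400, 0, 10)]
500 [(-300, 250, 11), (-300, 300, 25), (-300, 350, 20), (-300, 400, 18), (-300, 450, 21), (-300, 500, 21), (250, 0, 8), (300, 0, 19), (300, 50, 4), (350, -200, 13), (350, -150, 18), (350, -100, 35), (350, -50, 17), (350, 0, 9), (400, 0, 3)]
600 [(-300, 200, 4), (-300, 250, 14), (-300, 300, 16), (-300, 350, 12), (-300, 400, 12), (-300, 450, 15), (-300, 500, 12), (300, 0, 6), (350, -200, 2), (350, -150, 7), (350, -100, 19), (350, -50, 19), (350, 0, 7)]
700 [(-200, 550, 4), (-150, 550, 8), (-100, 550, 9), (-50, 550, 10), (0, 550, 6), (50, 550, 7), (100, 550, 12)]
800 [(-150, 550, 3), (-50, 550, 2), (0, 550, 2), (50, 550, 2), (150, 550, 2)]
```

```bash
cat >> kin.py <<'E'
def Rdir(z,up):  # tool z along z, tool y as near up as can be
    z=np.array(z,float); z/=np.linalg.norm(z); y=np.array(up,float); y-=z*(y@z); y/=np.linalg.norm(y)
    return R.from_matrix(np.column_stack([np.cross(y,z),y,z]))
def rel(pa,Ra,pb,Rb): 
    return (Ra.inv().apply(np.array(pb)-pa)/250).round(3).tolist(),((Ra.inv()*Rb).as_rotvec()/np.pi).round(3).tolist()
E
python3 - <<'E'
from kin import *
s=arm.read_state(); q=s["joints"]; p=s["position"]; R0=R.from_quat(s["ee_rot"])
for t,z in(([80,-300,800],[.35,.85,-.4]),([100,-330,750],[.35,.85,-.4]),([100,-250,800],[.5,.6,-.7])):
    Rt=Rdir(z,[0,0,1]); qq,e=ik(np.array(t),Rt,q); print(t,e.round(2),qq.round(2),pts(qq)[0].round().tolist()); print(rel(p,R0,t,Rt))
print(rel(p,R0,[110,-190,800],q2(-.3)),ik(np.array([110,-190,800]),q2(-.3),q))
E
```

```text
[80, -300, 800] 0.0 [-1.9   0.3   0.94 -2.89 -2.91 -2.92] [[0.0, 0.0, 0.0], [0.0, 1.0, 160.0], [-54.0, -159.0, 700.0], [-163.0, -481.0, 951.0], [-24.0, -553.0, 919.0], [80.0, -300.0, 800.0]]
([-0.043, 1.515, 0.303], [0.091, -0.106, 0.127])
[100, -330, 750] 0.0 [-1.8   0.31  0.93 -2.52 -2.89 -2.6 ] [[0.0, 0.0, 0.0], [0.0, 1.0, 160.0], [-39.0, -166.0, 700.0], [-118.0, -500.0, 945.0], [-4.0, -583.0, 869.0], [100.0, -330.0, 750.0]]
([-0.058, 1.284, 0.22], [0.091, -0.106, 0.127])
[100, -250, 800] 0.0 [-1.9   0.12  1.1  -2.21 -2.8  -2.49] [[0.0, 0.0, 0.0], [0.0, 1.0, 160.0], [-22.0, -65.0, 722.0], [-99.0, -290.0, 1071.0], [-42.0, -421.0, 999.0], [100.0, -250.0, 800.0]]
([-0.129, 1.526, 0.5], [0.199, -0.175, 0.185])
([-0.178, 1.555, 0.737], [0.45, -0.0, 0.155]) (array([-2.30060413e-01, -7.93393769e-02,  1.00729438e+00, -1.14072834e-10,
       -2.65743008e+00, -1.64033959e+00]), np.float64(1.578284140484118e-08))
```

Call:
arm_command(rows=[[[-0.06,0.76,0.25],[0.1,-0.09,0.09]],[[-0.06,0.76,0.25],[0.1,-0.09,0.09]],[[-0.06,0.76,0.25],[0.1,-0.09,0.09]],[[-0.06,0.76,0.25],[0.1,-0.09,0.09]],[[-0.06,0.76,0.25],[0.1,-0.09,0.09]]])

```text
clock: 2.5
position: [136.2, -335.3, 634.5]
ee_rot: [0.102, 0.846, 0.507, 0.13]
contact_force: [-1.0, -0.2, 0.2]
gripper_width: 85.5
grasp_force: 0.0
```

```bash
python3 - <<'E'
from kin import *
s=arm.read_state(); q=s["joints"]; p=s["position"]; R0=R.from_quat(s["ee_rot"]); print(p.round(),q.round(2),s["clock"],R0.as_matrix()[:,2].round(2))
img,d,P=cloud("wrist"); np.save("w3.npy",P); cv2.imwrite("pics/w3.png",cv2.rotate(img,cv2.ROTATE_90_COUNTERCLOCKWISE))
c=pts(q)[0];Q=P.reshape(-1,3);Q=Q[~np.isnan(Q[:,0])]
dd=np.min([segd(Q,c[i],c[i+1]) for i in range(5)],0); O=Q[(dd>140)&(np.hypot(Q[:,0],Q[:,1])<500)&(Q[:,0]>-200)&(Q[:,2]>400)]
for z in range(400,1400,100):
    k=O[(O[:,2]>=z)&(O[:,2]<z+100)]
    if len(k):
        cells,n=np.unique((k[:,:2]//50).astype(int)*50,axis=0,return_counts=True); print(z,[(*map(int,c),int(m)) for c,m in zip(cells,n) if m>3])
t=[100,-250,800];Rt=Rdir([.6,.5,-.65],[0,0,1]);print(rel(p,R0,t,Rt),ik(np.array(t),Rt,q))
E
```

```text
[ 136. -335.  634.] [-1.49  0.25  0.74 -1.53 -2.74 -1.61] 2.5 [ 0.32  0.83 -0.45]
400 [(100, -150, 23), (100, -100, 71), (150, -100, 30), (200, 0, 42), (200, 50, 42), (250, 0, 124), (250, 50, 106), (300, 0, 203), (300, 50, 190), (350, -200, 631), (350, -150, 908), (350, -100, 781), (350, -50, 578), (350, 0, 336), (400, -200, 4), (400, -150, 5), (400, -100, 7)]
500 [(100, -150, 111), (150, -150, 87), (200, 0, 22), (250, 0, 458), (250, 50, 64), (300, 0, 272), (300, 50, 93), (350, -200, 841), (350, -150, 1159), (350, -100, 965), (350, -50, 733), (350, 0, 386), (400, -150, 5)]
600 [(100, -200, 132), (100, -150, 73), (150, -200, 724), (150, -150, 154), (250, 0, 774), (300, -50, 126), (300, 0, 605), (300, 50, 5), (350, -200, 919), (350, -150, 984), (350, -100, 544), (350, -50, 813), (350, 0, 232)]
700 [(150, -200, 932), (150, -150, 21), (300, 0, 4)]
([0.163, 0.738, -0.063], [0.079, -0.13, 0.129]) (array([-1.94019977,  0.07220121,  1.03701013, -2.03972935, -2.70921882,
       -2.42027927]), np.float64(1.0980443221342284e-08))
```

View pics/w3.png

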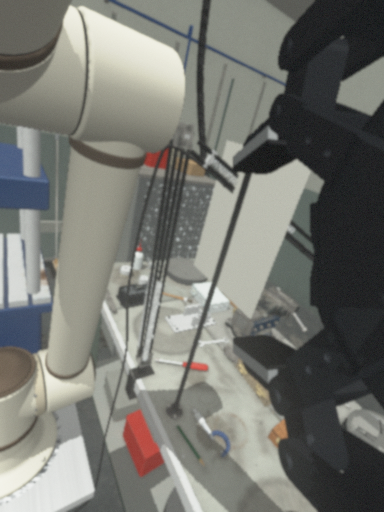

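The view shows the lamp's parallel arms topping out near (180,150), a black hose coming down from (205,0) to a grey tip at (230,185), and a pale board. I'll get 3D positions for these.

```bash
python3 - <<'E'
import numpy as np
P=np.load("w3.npy")
def near(c,r,w=4):
    u,v=511-r,c; q=P[max(v-w,0):v+w+1,max(u-w,0):u+w+1].reshape(-1,3); q=q[~np.isnan(q[:,0])]
    D=np.linalg.norm(q-[100,-480,720],axis=1); return q[D.argmin()].round().tolist() if len(q) else None
for n,c,r in [("hose",205,5),("hose",203,40),("hose",203,80),("hose",200,130),("hose",207,155),("tip",222,175),("lamp",182,150),("lamp",170,150),("lamp",160,160),("rod",245,180),("rod",225,240),("rod",177,408),("board",300,180),("board",260,160),("board",215,260),("cable",147,230),("cable",128,350),("bar",120,10)]:
    print(n,c,r,near(c,r))
E
```

```text
hose 205 5 [1134.0, 1496.0, 1425.0]
hose 203 40 [1139.0, 1486.0, 1255.0]
hose 203 80 [1157.0, 1460.0, 1046.0]
hose 200 130 [1232.0, 1398.0, 711.0]
hose 207 155 [343.0, -5.0, 662.0]
tip 222 175 [375.0, -23.0, 635.0]
lamp 182 150 [284.0, 12.0, 660.0]
lamp 170 150 [170.0, -161.0, 668.0]
lamp 160 160 [260.0, 31.0, 633.0]
rod 245 180 [379.0, -83.0, 641.0]
rod 225 240 [377.0, -80.0, 527.0]
rod 177 408 [378.0, -76.0, 37.0]
board 300 180 [397.0, -180.0, 658.0]
board 260 160 [121.0, -348.0, 685.0]
board 215 260 [375.0, -75.0, 472.0]
cable 147 230 [622.0, 821.0, 179.0]
cable 128 350 [279.0, 73.0, 133.0]
bar 120 10 [779.0, 2135.0, 1411.0]
```

The hose is far away. The lamp and board top out at about z 700 and at x ≥ 250, so I can cross at z ≈ 790 with the tool down and a small radius. I'll plan the calls.

```bash
cat >> kin.py <<'E'
def plan(wps,nd=2,start=None,step=(235,40)):
    "wps: list of (p,Rot); prints rounded call values, with IK joints and rows needed"
    s=arm.read_state(); q=s["joints"]
    p,Rc=(s["position"],R.from_quat(s["ee_rot"])) if start is None else start
    for t,Rt in wps:
        t=np.array(t,float)
        n=int(max(1,np.ceil(np.linalg.norm(t-p)/step[0]),np.ceil(np.degrees((Rc.inv()*Rt).magnitude())/step[1])))
        for k in range(n):
            f=1/(n-k); w=(Rc.inv()*Rt).as_rotvec()*f
            sh=(Rc.inv().apply(t-p)*f/250).round(nd+1); tw=(w/np.pi).round(nd+1)
            p=p+Rc.apply(sh*250); Rc=Rc*R.from_rotvec(tw*np.pi)
            qn,e=ik(p,Rc,q); rows=max(np.linalg.norm(sh)*5,np.linalg.norm(tw)*180/8.59,*(np.abs(qn-q)/(.07*np.array([2.79,2.79,3.14,3.14,3.14,3.14])))); q=qn
            print([sh.tolist(),tw.tolist()],"rows",rows.round(1),"->",p.round().tolist(),"q",q.round(2).tolist(),"err",e.round(1))
    return p,Rc
E
python3 - <<'E'
from kin import *
Y=q2(.4)
plan([([120,-220,780],Y),([225,0,790],Y),([290,230,750],Y),([455,425,300],q2(.05))])
E
```

```text
[[0.069, 0.37, 0.053], [0.162, 0.078, -0.091]] rows 4.2 -> [128.0, -279.0, 706.0] q [-1.14, 0.11, 0.97, -0.95, -2.75, -1.16] err 0.0
[[-0.028, 0.355, -0.132], [0.162, 0.077, -0.091]] rows 4.3 -> [120.0, -220.0, 780.0] q [-0.38, -0.07, 0.92, 0.0, -2.56, -0.79] err 0.0
[[-0.364, 0.324, -0.02], [-0.0, -0.0, -0.0]] rows 3.6 -> [172.0, -110.0, 785.0] q [0.33, -0.15, 0.88, 0.0, -2.61, -1.5] err 0.0
[[-0.365, 0.323, -0.02], [-0.0, -0.0, -0.0]] rows 2.4 -> [225.0, -0.0, 790.0] q [0.79, -0.1, 0.95, 0.0, -2.61, -1.96] err 0.0
[[-0.299, 0.373, 0.08], [-0.0, -0.0, -0.0]] rows 2.4 -> [258.0, 115.0, 770.0] q [1.02, -0.02, 0.92, 0.0, -2.51, -2.19] err 0.0
[[-0.298, 0.374, 0.08], [-0.0, -0.0, -0.0]] rows 2.4 -> [290.0, 230.0, 750.0] q [1.12, 0.12, 1.0, 0.0, -2.45, -2.29] err 0.0
[[-0.304, 0.154, 0.6], [-0.0, -0.0, 0.037]] rows 3.5 -> [345.0, 295.0, 600.0] q [1.07, 0.07, 0.49, 0.0, -1.99, -2.35] err 0.0
[[-0.284, 0.188, 0.6], [-0.0, 0.0, 0.037]] rows 3.4 -> [400.0, 360.0, 450.0] q [1.03, 0.17, 0.24, 0.0, -1.64, -2.44] err 0.0
[[-0.261, 0.22, 0.599], [-0.0, 0.0, 0.037]] rows 3.4 -> [455.0, 425.0, 300.0] q [1.01, 0.34, 0.12, 0.0, -1.34, -2.53] err 0.0
```

Call:
arm_command(rows=[[[0.069,0.37,0.053],[0.162,0.078,-0.091]],[[0.069,0.37,0.053],[0.162,0.078,-0.091]],[[0.069,0.37,0.053],[0.162,0.078,-0.091]],[[0.069,0.37,0.053],[0.162,0.078,-0.091]],[[0.069,0.37,0.053],[0.162,0.078,-0.091]]])

```text
clock: 3.05
position: [129.8, -284.2, 701.4]
ee_rot: [-0.049, 0.956, 0.281, 0.068]
contact_force: [0.5, -0.6, -1.0]
gripper_width: 85.3
grasp_force: 0.0
```

Call:
arm_command(rows=[[[-0.028,0.355,-0.132],[0.162,0.077,-0.091]],[[-0.028,0.355,-0.132],[0.162,0.077,-0.091]],[[-0.028,0.355,-0.132],[0.162,0.077,-0.091]],[[-0.028,0.355,-0.132],[0.162,0.077,-0.091]],[[-0.028,0.355,-0.132],[0.162,0.077,-0.091]]])

```text
clock: 3.55
position: [124.3, -226.5, 775.7]
ee_rot: [-0.171, 0.983, 0.065, 0.017]
contact_force: [1.5, -0.7, -1.0]
gripper_width: 85.2
grasp_force: 0.0
```

Call:
arm_command(rows=[[[-0.364,0.324,-0.02],[0,0,0]],[[-0.364,0.324,-0.02],[0,0,0]],[[-0.364,0.324,-0.02],[0,0,0]],[[-0.364,0.324,-0.02],[0,0,0]],[[-0.364,0.324,-0.02],[0,0,0]]])

```text
clock: 4.05
position: [182.4, -119.8, 796.3]
ee_rot: [-0.172, 0.983, 0.067, 0.018]
contact_force: [-0.5, -0.3, 0.9]
gripper_width: 85.3
grasp_force: 0.0
```

Call:
arm_command(rows=[[[-0.365,0.323,-0.02],[0,0,0]],[[-0.365,0.323,-0.02],[0,0,0]],[[-0.365,0.323,-0.02],[0,0,0]]])

```text
clock: 4.35
position: [241.2, -14.9, 816.9]
ee_rot: [-0.168, 0.983, 0.067, 0.018]
contact_force: [1.0, -0.1, 0.8]
gripper_width: 85.6
grasp_force: 0.0
```

Call:
arm_command(rows=[[[-0.299,0.373,0.08],[0,0,0]],[[-0.299,0.373,0.08],[0,0,0]],[[-0.299,0.373,0.08],[0,0,0]]])

```text
clock: 4.65
position: [282.5, 103.1, 811.2]
ee_rot: [-0.17, 0.983, 0.065, 0.015]
contact_force: [1.0, 0.1, 0.2]
gripper_width: 85.5
grasp_force: 0.0
```

Call:
arm_command(rows=[[[-0.298,0.374,0.08],[0,0,0]],[[-0.298,0.374,0.08],[0,0,0]],[[-0.298,0.374,0.08],[0,0,0]]])

```text
clock: 4.95
position: [317.8, 216.6, 791.9]
ee_rot: [-0.169, 0.983, 0.064, 0.017]
contact_force: [1.9, -0.4, -0.4]
gripper_width: 85.7
grasp_force: 0.0
```

```bash
python3 - <<'E'
from kin import *
plan([([455,425,300],q2(.05))])
E
```

```text
[[-0.228, 0.12, 0.689], [0.014, 0.004, 0.031]] rows 3.7 -> [364.0, 286.0, 628.0] q [0.99, 0.08, 0.59, -0.04, -2.0, -2.34] err 0.0
[[-0.222, 0.172, 0.68], [0.013, 0.004, 0.031]] rows 3.7 -> [409.0, 356.0, 464.0] q [1.01, 0.16, 0.26, -0.02, -1.64, -2.43] err 0.0
[[-0.212, 0.22, 0.668], [0.014, 0.004, 0.03]] rows 3.7 -> [455.0, 425.0, 300.0] q [1.01, 0.34, 0.12, 0.0, -1.35, -2.53] err 0.0
```

Call:
arm_command(rows=[[[-0.25,0.12,0.69],[0.014,0.004,0.031]],[[-0.25,0.12,0.69],[0.014,0.004,0.031]],[[-0.25,0.12,0.69],[0.014,0.004,0.031]],[[-0.25,0.12,0.69],[0.014,0.004,0.031]]])

```text
clock: 5.35
position: [364.0, 277.6, 642.7]
ee_rot: [-0.12, 0.992, 0.045, 0.016]
contact_force: [0.6, 0.0, 0.2]
gripper_width: 85.4
grasp_force: 0.0
```

Call:
arm_command(rows=[[[-0.26,0.17,0.68],[0.013,0.004,0.031]],[[-0.26,0.17,0.68],[0.013,0.004,0.031]],[[-0.26,0.17,0.68],[0.013,0.004,0.031]],[[-0.26,0.17,0.68],[0.013,0.004,0.031]]])

```text
clock: 5.75
position: [420.4, 350.6, 477.7]
ee_rot: [-0.072, 0.997, 0.023, 0.008]
contact_force: [-0.4, 0.9, 0.6]
gripper_width: 85.3
grasp_force: 0.0
```

Call:
arm_command(rows=[[[-0.27,0.22,0.67],[0.014,0.004,0.03]],[[-0.27,0.22,0.67],[0.014,0.004,0.03]],[[-0.27,0.22,0.67],[0.014,0.004,0.03]],[[-0.27,0.22,0.67],[0.014,0.004,0.03]],[[-0.27,0.22,0.67],[0.014,0.004,0.03]]])

```text
clock: 6.25
position: [480.6, 422.5, 310.2]
ee_rot: [-0.025, 1.0, -0.002, -0.001]
contact_force: [-0.4, 0.5, -2.1]
gripper_width: 85.3
grasp_force: 0.0
```

```bash
python3 - <<'E'
from kin import *
s=arm.read_state(); print(s["position"].round(1),R.from_quat(s["ee_rot"]).as_matrix().round(3).tolist(),s["clock"])
img,d,P=cloud("wrist"); np.save("w4.npy",P); cv2.imwrite("pics/w4.png",img)
for qn in ["tester","thumbwheel","wheel_crown","nose","charger"]:
    for r in arm.spot_in("wrist",qn)[:1]:
        u,v=map(int,np.round(r["position"])); print(qn,round(r["score"],2),u,v,P[v,u].round(1))
E
```

```text
[480.6 422.5 310.2] [[-0.999, -0.049, -0.002], [-0.049, 0.999, -0.004], [0.003, -0.004, -1.0]] 6.25
tester 0.89 266 155 [465.  435.   64.6]
thumbwheel 0.91 265 160 [471.9 433.9  67.5]
wheel_crown 0.77 269 161 [473.2 439.8  66.6]
nose 0.63 264 156 [466.3 432.1  67. ]
charger 0.78 243 140 [445.9 400.5  56.4]
```

View pics/w4.png

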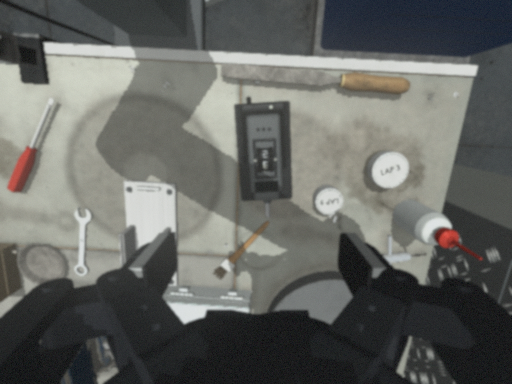

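The wrist view shows the tester centred at (265,150) with the nose down in the image (+x) and the wheel at (265,160). The brush tip lies just beyond the rod at (268,220). I'll go closer for the digit and pose.

Call:
arm_command(rows=[[[0,0.03,0.5],[0,0,0]],[[0,0.03,0.5],[0,0,0]],[[0,0.03,0.5],[0,0,0]],[[0,0.03,0.5],[0,0,0]]], grip=0)

```text
clock: 6.95
position: [478.1, 432.4, 191.0]
ee_rot: [-0.026, 1.0, 0.001, 0.001]
contact_force: [0.5, 0.1, 0.4]
gripper_width: 28.2
grasp_force: 0.0
```

```bash
python3 - <<'E'
from kin import *
s=arm.read_state(); print(s["position"].round(1),s["gripper_width"],s["clock"])
img,d,P=cloud("wrist"); np.save("w5.npy",P); cv2.imwrite("w5.png",img)
c=arm.camera_info("wrist"); np.savez("w5c.npz",T=c["extrinsics"],k=[c["fx"],c["fy"],c["cx"],c["cy"]])
for qn in ["tester","thumbwheel","wheel_crown","nose"]:
    for r in arm.spot_in("wrist",qn)[:1]:
        u,v=map(int,np.round(r["position"])); print(qn,round(r["score"],2),u,v,P[v,u].round(1))
a=img[0:290,160:370]; cv2.imwrite("pics/w5c.png",cv2.resize(a,None,fx=2.05,fy=2.05,interpolation=cv2.INTER_CUBIC))
for z0,z1 in((61,70),(53.5,60)):
    k=(P[...,2]>z0)&(P[...,2]<z1)&(abs(P[...,0]-465)<100)&(abs(P[...,1]-430)<24); v,u=np.nonzero(k)
    if len(u): print(z0,len(u),np.percentile(P[k],[1,50,99],axis=0).round(1).tolist(),u.min(),u.max(),v.min(),v.max())
E
```

```text
[478.1 432.4 191. ] 28.20805199563133 6.95
tester 0.63 242 275 [620.4 421.6  11.8]
thumbwheel 0.84 254 176 [470.2 430.8  66.3]
wheel_crown 0.63 257 173 [466.9 433.7  66.5]
nose 0.69 257 170 [464.  433.5  65.2]
61 924 [[442.0, 415.9, 61.0], [472.1, 433.9, 63.5], [499.9, 450.8, 67.2]] 239 273 147 203
53.5 4098 [[393.7, 406.8, 53.7], [441.2, 430.8, 58.0], [533.8, 453.6, 59.9]] 232 281 96 231
```

View pics/w5c.png

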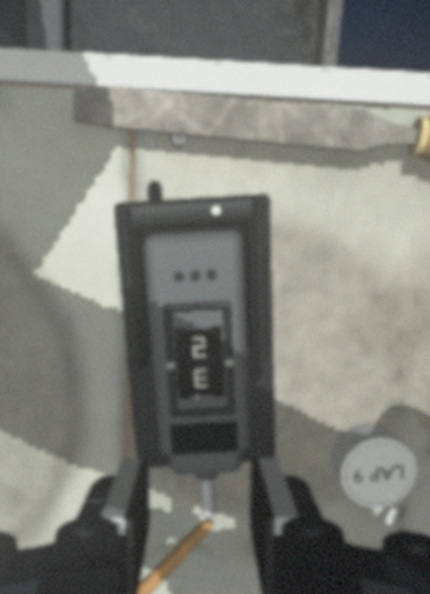

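The digits 2 and 3 seem to straddle the marks at crop (200,363), but the picture is blurred. I'll look from directly above the wheel.

Call:
arm_command(rows=[[[-0.23,-0.01,0.38],[0,0,0]],[[-0.23,-0.01,0.38],[0,0,0]],[[-0.23,-0.01,0.38],[0,0,0]],[[-0.23,-0.01,0.38],[0,0,0]],[[-0.23,-0.01,0.38],[0,0,0]]])

```text
clock: 7.7
position: [538.4, 436.3, 101.9]
ee_rot: [-0.026, 1.0, 0.005, 0.005]
contact_force: [0.2, -0.1, 0.5]
gripper_width: -0.2
grasp_force: 0.0
```

```bash
python3 - <<'E'
from kin import *
s=arm.read_state(); print(s["position"].round(1),R.from_quat(s["ee_rot"]).as_matrix()[:,0].round(3),s["gripper_width"],s["clock"])
img,d,P=cloud("wrist"); np.save("w6.npy",P); cv2.imwrite("w6.png",img)
c=arm.camera_info("wrist"); np.savez("w6c.npz",T=c["extrinsics"],k=[c["fx"],c["fy"],c["cx"],c["cy"]])
a=img[0:260,120:400]; cv2.imwrite("pics/w6c.png",cv2.resize(a,None,fx=2.3,fy=2.3,interpolation=cv2.INTER_CUBIC))
k=(P[...,2]>59.5)&(abs(P[...,0]-470)<60)&(abs(P[...,1]-430)<40)
v,u=np.nonzero(k); print(len(u),np.percentile(P[k],[1,50,99],axis=0).round(1).tolist(),u.min(),u.max(),v.min(),v.max())
E
```

```text
[538.4 436.3 101.9] [-0.999 -0.052 -0.01 ] -0.19911805144305234 7.7
27366 [[461.9, 391.2, 60.6], [524.0, 432.6, 184.7], [529.7, 468.5, 204.4]] 80 411 65 383
```

View pics/w6c.png

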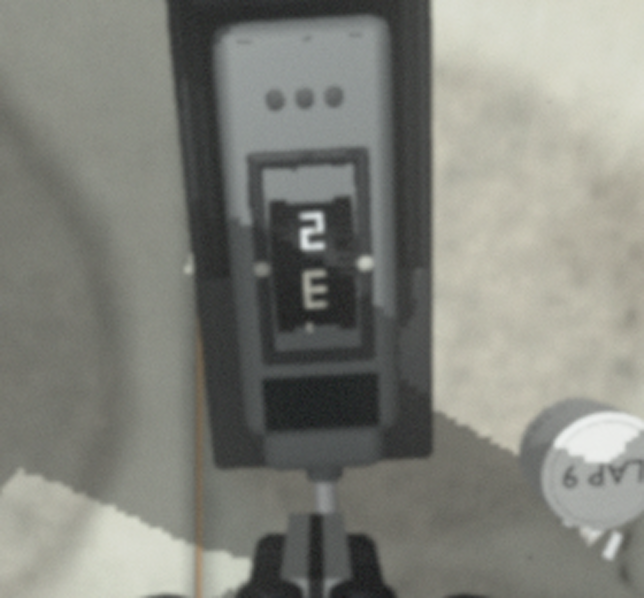

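Close up, the "2" is at crop (312,232), the "3" at (314,290) and the index marks at (262,269) and (366,263), so the wheel sits between 2 and 3. I'll turn the marks and edges into a tester pose.

```bash
cat > px.py <<'E'
import numpy as np
def px2w(f,u,v,z):
    D=np.load(f); T=D["T"]; fx,fy,cx,cy=D["k"]; r=T[:3,:3]@[(u-cx)/fx,(v-cy)/fy,1]; return T[:3,3]+r*(z-T[2,3])/r[2]
E
python3 - <<'E'
from px import *
g=lambda c,r,z:px2w("w6c.npz",120+c/2.3,r/2.3,z)
a,b=g(262,269,58.5),g(366,263,58.5); m=(a+b)/2; print("marks",a.round(1),b.round(1),m.round(1),"yaw",np.arctan2(-(b-a)[0],(b-a)[1]).round(3))
L=[g(248,160,58.5),g(265,360,58.5)];Rr=[g(366,150,58.5),g(374,355,58.5)]
print("bezel",[x.round(1).tolist() for x in L+Rr],[np.arctan2((q[1]-q[0])[1],(q[1]-q[0])[0]).round(3) for q in (L,Rr)])
print("two,three",g(312,232,63)[:2].round(1),g(314,290,63)[:2].round(1),"tail edge L/R",g(218,30,56)[:2].round(1),g(386,20,56)[:2].round(1))
print("nose face/rod",g(322,470,36)[:2].round(1),g(325,490,36)[:2].round(1))
print(np.load("w6c.npz")["T"][:3,3].round(1))
h=lambda c,r,z:px2w("w5c.npz",160+c/2.05,r/2.05,z)
print("w5 marks",h(172,366,58.5).round(1),h(230,362,58.5).round(1),"tail",h(147,234,56).round(1),h(243,233,56).round(1))
E
```

```text
marks [471.9 418.   58.5] [468.7 447.8  58.5] [470.3 432.9  58.5] yaw 0.108
bezel [[443.3, 413.4, 58.5], [498.1, 419.7, 58.5], [439.0, 445.6, 58.5], [494.9, 452.2, 58.5]] [np.float64(0.115), np.float64(0.117)]
two,three [461.3 431.9] [476.8 433.2] tail edge L/R [411.7 404.5] [406.9 448.7]
nose face/rod [539.2 439.6] [546.7 441.1]
[470.7 431.  243.6]
w5 marks [475.1 420.4  58.5] [471.5 450.   58.5] tail [410.7 405.6  56. ] [407.8 452.2  56. ]
```

```bash
python3 - <<'E'
from kin import *
p=plan([([479.3,434,78],q2(.11)),([479.3,434,68],q2(.11)),([479.3,434,64.5],q2(.11))])
E
```

```text
[[0.237, 0.001, 0.096], [0.003, 0.003, -0.018]] rows 1.3 -> [479.0, 434.0, 78.0] q [0.99, 0.55, -0.12, 0.0, -0.89, -2.45] err 0.0
[[0.0, -0.0, 0.04], [0.0, 0.0, -0.0]] rows 0.2 -> [479.0, 434.0, 68.0] q [0.99, 0.57, -0.13, 0.0, -0.87, -2.45] err 0.0
[[0.0, -0.0, 0.014], [0.0, 0.0, -0.0]] rows 0.1 -> [479.0, 434.0, 64.0] q [0.99, 0.57, -0.14, 0.0, -0.86, -2.45] err 0.0
```

Call:
arm_command(rows=[[[0.237,0.001,0.096],[0.003,0.003,-0.018]],[[0.237,0.001,0.096],[0.003,0.003,-0.018]],[[0.237,0.001,0.096],[0.003,0.003,-0.018]],[[0.237,0.001,0.096],[0.003,0.003,-0.018]]])

```text
clock: 8.15
position: [479.2, 434.3, 77.7]
ee_rot: [-0.055, 0.998, 0.001, 0.0]
contact_force: [0.2, -0.6, 0.0]
gripper_width: 0.2
grasp_force: 0.0
```

Call:
arm_command(rows=[[[0,0,0.04],[0,0,0]],[[0,0,0.04],[0,0,0]],[[0,0,0.04],[0,0,0]]])

```text
clock: 8.45
position: [479.1, 432.5, 64.5]
ee_rot: [-0.054, 0.999, -0.001, -0.001]
contact_force: [0.4, -0.8, 0.8]
gripper_width: 0.1
grasp_force: 0.0
```

Call:
arm_command(rows=[[[0,0,0.008],[0,0,0]],[[0,0,0.008],[0,0,0]]])

```text
clock: 8.65
position: [479.7, 432.8, 63.9]
ee_rot: [-0.054, 0.999, -0.001, -0.001]
contact_force: [0.3, -1.8, 4.4]
gripper_width: 0.1
grasp_force: 2.1
```

Call:
arm_command(rows=[[[0,0,0.006],[0,0,0]],[[0,0,0.006],[0,0,0]]])

```text
clock: 8.85
position: [480.5, 433.0, 63.7]
ee_rot: [-0.055, 0.999, -0.0, 0.0]
contact_force: [1.6, -2.5, 7.8]
gripper_width: -0.1
grasp_force: 4.2
```

Call:
arm_command(rows=[[[0.015,0,0],[0,0,0]],[[0.03,0,0],[0,0,0]],[[0.045,0,0],[0,0,0]],[[0.06,0,0],[0,0,0]],[[0.07,0,0],[0,0,0]]])

```text
clock: 9.35
position: [463.3, 432.2, 64.0]
ee_rot: [-0.055, 0.999, 0.001, 0.001]
contact_force: [0.5, -0.6, 8.1]
gripper_width: -0.2
grasp_force: 4.0
```

Call:
arm_command(rows=[[[0,0,-0.06],[0,0,0]],[[-0.31,0,-0.13],[0,0,0]],[[-0.31,0,-0.13],[0,0,0]],[[-0.31,0,-0.13],[0,0,0]],[[-0.31,0,-0.13],[0,0,0]]])

```text
clock: 9.85
position: [538.5, 438.6, 92.8]
ee_rot: [-0.053, 0.999, -0.001, -0.002]
contact_force: [0.1, -0.6, -0.1]
gripper_width: 0.0
grasp_force: 0.0
```

```bash
cat > wh.py <<'E'
import sys
from kin import *; from px import *
n=sys.argv[1]
s=arm.read_state(); print(s["position"].round(1),s["contact_force"].round(1),s["clock"])
img,d,P=cloud("wrist"); cv2.imwrite(n+".png",img)
c=arm.camera_info("wrist"); np.savez(n+"c.npz",T=c["extrinsics"],k=[c["fx"],c["fy"],c["cx"],c["cy"]])
# rectify tester top: tester frame x from -36..36 (down), y -24..24, z=58.5
T=np.array(c["extrinsics"]);yaw=.11;cen=np.array([470.3,433,0])
X,Y=np.meshgrid(np.arange(-36,36,.2),np.arange(-24,24,.2),indexing="ij")
W=np.stack([cen[0]+X*np.cos(yaw)-Y*np.sin(yaw),cen[1]+X*np.sin(yaw)+Y*np.cos(yaw),np.full(X.shape,60.)],-1)
C=(W-T[:3,3])@T[:3,:3]; mx=(C[...,0]/C[...,2]*c["fx"]+c["cx"]).astype(np.float32); my=(C[...,1]/C[...,2]*c["fy"]+c["cy"]).astype(np.float32)
r=cv2.remap(img,mx,my,cv2.INTER_CUBIC); r=cv2.rotate(r,cv2.ROTATE_180); cv2.imwrite("rect_"+n+".png",r)
cv2.imwrite("pics/"+n+".png",cv2.resize(r,None,fx=1.5,fy=1.5))
E
python3 wh.py w7
```

```text
[538.5 438.6  92.8] [ 0.1 -0.6 -0.1] 9.85
```

View pics/w7.png

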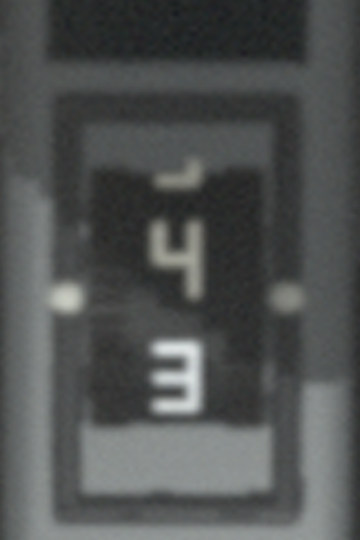

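The rectified view (nose up) shows "4" at (177,260), "3" at (177,378) and the marks on row 297. The reading is about 3.7, up from about 2.57. I've used all ten views, so from here I measure digits numerically. First I'll check whether the wheel is still settling.

```bash
cat > glyph.py <<'E'
import sys; from wh import *
def prof(n):
    g=cv2.cvtColor(cv2.imread("rect_"+n+".png"),cv2.COLOR_BGR2GRAY).astype(float)
    pr=g[:,98:140].max(1)                       # brightest in digit column, rows .2 mm, row 180 = mid
    pr=cv2.GaussianBlur(pr[:,None],(1,5),0)[:,0]
    on=pr>75; e=np.flatnonzero(np.diff(np.r_[0,on[100:290].astype(int),0]))
    print(n,"glyph runs mm toward nose:",[((180-100-a)*.2,(180-100-b)*.2) for a,b in zip(e[::2],e[1::2])])
    print((pr[100:290:5]).round().astype(int).tolist())
prof(n); 
E
python3 glyph.py w8; python3 - <<'E'
import sys; sys.argv=["x","w8"]
import cv2,numpy as np
a,b=[cv2.cvtColor(cv2.imread(f"rect_{n}.png"),cv2.COLOR_BGR2GRAY).astype(np.float32) for n in("w7","w8")]
print(cv2.phaseCorrelate(a[110:290,70:170].copy(),b[110:290,70:170].copy()), np.abs(a-b)[110:290,70:170].mean())
E
```

```text
[537.7 438.6  92.7] [-1.1  0.3 -0.9] 9.9
w8 glyph runs mm toward nose: [(np.float64(16.0), np.float64(11.0)), (np.float64(7.4), np.float64(-4.0)), (np.float64(-4.4), np.float64(-22.0))]
[90, 116, 135, 138, 117, 67, 46, 47, 53, 100, 140, 149, 146, 153, 165, 156, 149, 149, 146, 114, 75, 77, 79, 81, 86, 153, 217, 217, 212, 216, 225, 213, 210, 216, 190, 99, 102, 139]
((0.04001281259014888, -0.4848875475193637), 0.47611718283759225) 7.1257777
```

Call:
arm_command(rows=[[[0.25,0,0.1],[0,0,0]],[[0.25,0,0.1],[0,0,0]],[[0.25,0,0.1],[0,0,0]],[[0.25,0,0.13],[0,0,0]],[[0.25,0,0.13],[0,0,0]]])

```text
clock: 10.45
position: [478.2, 433.8, 63.7]
ee_rot: [-0.055, 0.998, 0.0, 0.001]
contact_force: [1.0, 0.1, 6.6]
gripper_width: -0.0
grasp_force: 3.5
```

Call:
arm_command(rows=[[[0.012,0,0],[0,0,0]],[[0.024,0,0],[0,0,0]],[[0.036,0,0],[0,0,0]],[[0.048,0,0],[0,0,0]],[[0.048,0,0],[0,0,0]]])

```text
clock: 10.95
position: [466.7, 433.0, 64.0]
ee_rot: [-0.055, 0.999, 0.001, 0.001]
contact_force: [0.9, -0.4, 8.6]
gripper_width: -0.4
grasp_force: 3.9
```

Call:
arm_command(rows=[[[0,0,-0.06],[0,0,0]],[[-0.3,0,-0.13],[0,0,0]],[[-0.3,0,-0.13],[0,0,0]],[[-0.3,0,-0.13],[0,0,0]],[[-0.3,0,-0.13],[0,0,0]]])

```text
clock: 11.45
position: [539.2, 438.8, 92.7]
ee_rot: [-0.053, 0.999, -0.001, -0.002]
contact_force: [-0.7, 0.4, -0.3]
gripper_width: -0.2
grasp_force: 0.0
```

```bash
cat > gl.py <<'E'
# bright-run analysis in tester frame; marks and digit profile
import sys; from wh import *
def prof(n):
    D=np.load(n+"c.npz");T=D["T"];fx,fy,cx,cy=D["k"];img=cv2.cvtColor(cv2.imread(n+".png"),cv2.COLOR_BGR2GRAY)
    yaw=.11; X,Y=np.meshgrid(np.arange(-30,30,.25),np.arange(-20,20,.25),indexing="ij")
    W=np.stack([470.3+X*np.cos(yaw)-Y*np.sin(yaw),433+X*np.sin(yaw)+Y*np.cos(yaw),np.full(X.shape,60.)],-1)
    C=(W-T[:3,3])@T[:3,:3]
    r=cv2.remap(img,(C[...,0]/C[...,2]*fx+cx).astype(np.float32),(C[...,1]/C[...,2]*fy+cy).astype(np.float32),cv2.INTER_CUBIC).astype(float)
    # marks: bright blobs near y=+-14.7
    out=[]
    for s in(-1,1):
        m=r[60:180,(80+np.array([-6,6])+s*59)[0]:(80+np.array([-6,6])+s*59)[1]]; pk=m.max(1); out.append(round(-30+.25*(60+pk.argmax()),1))
    mk=np.mean(out); p=r[:,76:86].max(1)   # digit column
    x=np.arange(-30,30,.25)-mk
    print(n,"marks",out); print([(round(a,1),int(b)) for a,b in zip(x[::4],p[::4]) if abs(a)<19])
for n in sys.argv[1:]: prof(n)
E
sed -i 's/^n=sys.argv\[1\]$/n=sys.argv[1]/' wh.py; cp px.py /dev/null; python3 wh.py w9; sed -i 's/from wh import \*/from h import */' gl.py; python3 gl.py w6 w8 w9
```

```text
[539.2 438.8  92.7] [-0.7  0.4 -0.3] 11.45
w6 marks [np.float64(-0.5), np.float64(-0.5)]
[(np.float64(-18.5), 141), (np.float64(-17.5), 132), (np.float64(-16.5), 88), (np.float64(-15.5), 58), (np.float64(-14.5), 118), (np.float64(-13.5), 207), (np.float64(-12.5), 200), (np.float64(-11.5), 173), (np.float64(-10.5), 178), (np.float64(-9.5), 201), (np.float64(-8.5), 163), (np.float64(-7.5), 103), (np.float64(-6.5), 127), (np.float64(-5.5), 198), (np.float64(-4.5), 176), (np.float64(-3.5), 91), (np.float64(-2.5), 68), (np.float64(-1.5), 55), (np.float64(-0.5), 47), (np.float64(0.5), 59), (np.float64(1.5), 120), (np.float64(2.5), 150), (np.float64(3.5), 102), (np.float64(4.5), 70), (np.float64(5.5), 98), (np.float64(6.5), 151), (np.float64(7.5), 126), (np.float64(8.5), 73), (np.float64(9.5), 80), (np.float64(10.5), 132), (np.float64(11.5), 129), (np.float64(12.5), 67), (np.float64(13.5), 45), (np.float64(14.5), 40), (np.float64(15.5), 42), (np.float64(16.5), 59), (np.float64(17.5), 85), (np.float64(18.5), 86)]
w8 marks [np.float64(-3.8), np.float64(-3.8)]
[(np.float64(-18.2), 144), (np.fl
[... 1188 characters left out ...]
.float64(-9.1), 74), (np.float64(-8.1), 79), (np.float64(-7.1), 85), (np.float64(-6.1), 97), (np.float64(-5.1), 131), (np.float64(-4.1), 159), (np.float64(-3.1), 155), (np.float64(-2.1), 131), (np.float64(-1.1), 147), (np.float64(-0.1), 206), (np.float64(0.9), 136), (np.float64(1.9), 115), (np.float64(2.9), 113), (np.float64(3.9), 111), (np.float64(4.9), 82), (np.float64(5.9), 51), (np.float64(6.9), 48), (np.float64(7.9), 47), (np.float64(8.9), 49), (np.float64(9.9), 75), (np.float64(10.9), 141), (np.float64(11.9), 146), (np.float64(12.9), 108), (np.float64(13.9), 122), (np.float64(14.9), 149), (np.float64(15.9), 118), (np.float64(16.9), 96), (np.float64(17.9), 126), (np.float64(18.9), 112)]
```

The wheel now reads 4.03, so it does click in. Two more strokes of one step each.

Call:
arm_command(rows=[[[0.252,0,0.1],[0,0,0]],[[0.252,0,0.1],[0,0,0]],[[0.252,0,0.1],[0,0,0]],[[0.252,0,0.13],[0,0,0]],[[0.252,0,0.13],[0,0,0]]])

```text
clock: 12.0
position: [478.0, 433.7, 63.7]
ee_rot: [-0.055, 0.998, 0.0, 0.001]
contact_force: [1.0, -0.7, 7.6]
gripper_width: -0.2
grasp_force: 3.9
```

Call:
arm_command(rows=[[[0.014,0,0],[0,0,0]],[[0.028,0,0],[0,0,0]],[[0.042,0,0],[0,0,0]],[[0.056,0,0],[0,0,0]],[[0.06,0,0],[0,0,0]]])

```text
clock: 12.5
position: [463.5, 432.9, 64.0]
ee_rot: [-0.055, 0.999, 0.001, 0.001]
contact_force: [1.5, 0.1, 7.1]
gripper_width: -0.1
grasp_force: 3.8
```

Call:
arm_command(rows=[[[0,0,-0.06],[0,0,0]],[[-0.06,0,-0.06],[0,0,0]],[[-0.06,0,-0.06],[0,0,0]],[[-0.06,0,0],[0,0,0]],[[-0.06,0,0],[0,0,0]]])

```text
clock: 13.0
position: [478.5, 433.8, 63.6]
ee_rot: [-0.055, 0.999, 0.0, 0.001]
contact_force: [-0.3, -0.8, 9.8]
gripper_width: -0.2
grasp_force: 4.7
```

Call:
arm_command(rows=[[[0.014,0,0],[0,0,0]],[[0.028,0,0],[0,0,0]],[[0.042,0,0],[0,0,0]],[[0.056,0,0],[0,0,0]],[[0.06,0,0],[0,0,0]]])

```text
clock: 13.5
position: [462.4, 432.0, 63.9]
ee_rot: [-0.055, 0.999, 0.0, 0.0]
contact_force: [-1.3, -0.7, 10.7]
gripper_width: -0.1
grasp_force: 5.0
```

Call:
arm_command(rows=[[[0,0,-0.06],[0,0,0]],[[-0.312,0,-0.13],[0,0,0]],[[-0.312,0,-0.13],[0,0,0]],[[-0.312,0,-0.13],[0,0,0]],[[-0.312,0,-0.13],[0,0,0]]])

```text
clock: 14.0
position: [538.7, 438.6, 92.4]
ee_rot: [-0.053, 0.999, -0.001, -0.002]
contact_force: [-1.3, 0.3, -0.3]
gripper_width: 0.2
grasp_force: 0.0
```

```bash
sed -i 's/for a,b in zip(x\[::4\],p\[::4\])/for a,b in zip(map(float,x[::4]),p[::4])/' gl.py; python3 wh.py w10; python3 gl.py w10; python3 - <<'E'
# template check: does digit near marks look like known 3/4 ? coarse ascii of the area (nose up)
import cv2,numpy as np
r=cv2.cvtColor(cv2.imread("rect_w10.png"),cv2.COLOR_BGR2GRAY)[105:290:5,94:144:3]
for row in r: print("".join(" .:*#@"[min(5,int(v)//40)] for v in row))
E
```

```text
[538.7 438.6  92.4] [-1.3  0.3 -0.3] 14.0
w10 marks [np.float64(-4.0), np.float64(-4.0)]
[(-18.0, 196), (-17.0, 205), (-16.0, 176), (-15.0, 210), (-14.0, 169), (-13.0, 114), (-12.0, 172), (-11.0, 199), (-10.0, 109), (-9.0, 68), (-8.0, 73), (-7.0, 79), (-6.0, 104), (-5.0, 195), (-4.0, 216), (-3.0, 179), (-2.0, 140), (-1.0, 150), (0.0, 200), (1.0, 143), (2.0, 80), (3.0, 88), (4.0, 132), (5.0, 148), (6.0, 80), (7.0, 50), (8.0, 49), (9.0, 47), (10.0, 50), (11.0, 69), (12.0, 91), (13.0, 94), (14.0, 98), (15.0, 93), (16.0, 93), (17.0, 107), (18.0, 127)]
:::::::::::::::::
::::::::::***::::
..........:**::..
..........:**:...
..........:**:...
...... ...:**:...
..........:**:...
..........::*:...
...........::....
.................
.................
............ ....
.................
....:::::::::....
..:**********:...
..:*#**:***:::...
..:*#*:..........
..:*#*:..........
.:*#@##*****::...
::*@@@@######*...
::#@@#*:::*##*:..
::#@@#*:::*##*:..
::#@@@#***#@@#:..
::*@@@@@@@@@@#:..
:::*########**:..
.:::::::::::::...
.................
.................
.................
..::*******:::...
.:*#@@@@@@@##*:..
.:*@@##******:...
.:*@@#*:::::.....
.:*@@@######*:...
..:*######@@@*:..
:::::::::*#@@*:::
****######@@@#***
```

The wheel shows 6 centred between the marks, with 7 above and 5 below. Next I'll take a settled measurement of the tester's pose for the grip.

```bash
cat > pose.py <<'E'
from h import *
def settle(n,k=3):
    for _ in range(k): img,d=arm.get_image("wrist")
    c=arm.camera_info("wrist"); s=arm.read_state()
    print("tcp",s["position"].round(1),"v",np.abs(s["joint_vel"]).max().round(4),"f",s["contact_force"].round(1),"w",round(s["gripper_width"],1),"t",s["clock"])
    np.savez(n+"c.npz",T=c["extrinsics"],k=[c["fx"],c["fy"],c["cx"],c["cy"]]); cv2.imwrite(n+".png",img); return img,d,c
def rectify(img,c,cx0,cy0,yaw,z,hx,hy,st=.25):
    T=np.array(c["extrinsics"]); X,Y=np.meshgrid(np.arange(-hx,hx,st),np.arange(-hy,hy,st),indexing="ij")
    W=np.stack([cx0+X*np.cos(yaw)-Y*np.sin(yaw),cy0+X*np.sin(yaw)+Y*np.cos(yaw),np.full(X.shape,z)],-1); C=(W-T[:3,3])@T[:3,:3]
    return cv2.remap(img,(C[...,0]/C[...,2]*c["fx"]+c["cx"]).astype(np.float32),(C[...,1]/C[...,2]*c["fy"]+c["cy"]).astype(np.float32),cv2.INTER_CUBIC)
def marks(img,c,cx0,cy0,yaw,z):
    g=cv2.cvtColor(rectify(img,c,cx0,cy0,yaw,z,12,22),cv2.COLOR_BGR2GRAY).astype(float); o=[]
    for s in(-1,1):
        j0=int((22+s*14.8)/.25); m=g[:,j0-14:j0+15]; m=np.clip(m-np.percentile(m,90),0,None)**1; i,j=np.unravel_index(cv2.GaussianBlur(m,(9,9),0).argmax(),m.shape)
        w=m[max(i-8,0):i+9,max(j-8,0):j+9]; ii,jj=np.mgrid[0:w.shape[0],0:w.shape[1]]
        x=-12+.25*(max(i-8,0)+(w*ii).sum()/w.sum()); y=-22+.25*(j0-14+max(j-8,0)+(w*jj).sum()/w.sum()); o.append((x,y))
    (x1,y1),(x2,y2)=o; mx,my=(x1+x2)/2,(y1+y2)/2
    print("marks",np.round(o,2).tolist(),"sep",round(y2-y1,1),"centre",round(cx0+mx*np.cos(yaw)-my*np.sin(yaw),1),round(cy0+mx*np.sin(yaw)+my*np.cos(yaw),1),"yaw",round(yaw-np.arctan2(x2-x1,y2-y1),3))
E
python3 - <<'E'
from pose import *
img,d,c=settle("w11"); marks(img,c,468,433,.11,58.5)
# horizontal step edges of tester/charger at z=56 on several x
g=cv2.cvtColor(rectify(img,c,467,433,.11,56,60,50),cv2.COLOR_BGR2GRAY).astype(float)
for x in(-30,-25,25,30,35,40):
    i=int((x+60)/.25); p=g[i-6:i+7].mean(0); dp=np.gradient(cv2.GaussianBlur(p[None],(9,1),0)[0]); k=np.argsort(-abs(dp)); s=[]
    for q in k:
        if all(abs(q-t)>12 for t in s): s.append(q)
        if len(s)==6: break
    print(x,sorted((round(-50+.25*q,1),round(dp[q],1)) for q in map(int,s)))
E
```

```text
tcp [537.7 439.1  93.2] v 0.0067 f [ 0.7  0.3 -0.1] w -0.3 t 14.2
marks [[-0.75, -14.77], [-0.78, 15.21]] sep 30.0 centre 467.2 433.1 yaw 0.111
-30 [(-35.5, np.float64(-8.4)), (-23.5, np.float64(6.7)), (-16.8, np.float64(-5.4)), (17.2, np.float64(5.2)), (23.8, np.float64(-5.0)), (33.5, np.float64(15.3))]
-25 [(-35.8, np.float64(-8.1)), (-17.0, np.float64(-8.7)), (-12.5, np.float64(7.3)), (13.2, np.float64(-7.4)), (17.5, np.float64(8.7)), (33.5, np.float64(14.5))]
25 [(-38.5, np.float64(-2.2)), (-35.2, np.float64(-5.6)), (-23.5, np.float64(2.4)), (-17.0, np.float64(-3.8)), (17.2, np.float64(3.6)), (33.2, np.float64(14.1))]
30 [(-42.0, np.float64(-1.3)), (-38.8, np.float64(-2.3)), (-35.5, np.float64(-5.5)), (-23.8, np.float64(2.3)), (24.5, np.float64(1.4)), (33.2, np.float64(13.4))]
35 [(-39.2, np.float64(-2.3)), (-35.5, np.float64(-5.7)), (-23.5, np.float64(2.6)), (-18.0, np.float64(-5.1)), (17.8, np.float64(4.7)), (33.2, np.float64(14.2))]
40 [(-39.8, np.float64(-2.4)), (-35.8, np.float64(-5.0)), (-23.2, np.float64(2.6)), (-17.8, np.float64(-4.8)), (17.8, np.float64(5.0)), (33.2, np.float64(13.5))]
```

```bash
python3 - <<'E'
from kin import *
plan([([493,436,105],q2(.111)),([493,436,21],q2(.111))])
E
```

```text
[[0.179, 0.007, -0.047], [-0.001, -0.001, -0.001]] rows 0.9 -> [493.0, 436.0, 105.0] q [0.97, 0.54, -0.06, -0.0, -0.96, -2.43] err 0.0
[[-0.0, 0.0, 0.336], [0.0, -0.0, 0.0]] rows 1.7 -> [493.0, 436.0, 21.0] q [0.97, 0.64, -0.14, -0.0, -0.8, -2.43] err 0.0
```

Call:
arm_command(rows=[[[0,0,-0.1],[0,0,0]],[[0.18,0.007,-0.1],[-0.001,-0.001,-0.001]],[[0.18,0.007,-0.1],[-0.001,-0.001,-0.001]],[[0.18,0.007,-0.1],[-0.001,-0.001,-0.001]],[[0.18,0.007,-0.1],[-0.001,-0.001,-0.001]]], grip=1)

```text
clock: 14.7
position: [494.0, 436.6, 119.1]
ee_rot: [-0.056, 0.998, 0.001, 0.0]
contact_force: [-0.2, -0.0, -0.7]
gripper_width: 72.5
grasp_force: 0.0
```

Call:
arm_command(rows=[[[0,0,0],[0,0,0]],[[0,0,0],[0,0,0]],[[0,0,0],[0,0,0]],[[0,0,0],[0,0,0]]])

```text
clock: 15.1
position: [494.3, 436.1, 118.5]
ee_rot: [-0.055, 0.998, 0.0, 0.0]
contact_force: [0.1, 0.3, 0.5]
gripper_width: 85.5
grasp_force: 0.0
```

```bash
python3 - <<'E'
from kin import *
s=arm.read_state(); print(s["gripper_width"])
plan([([493,436,70],q2(.111)),([493,436,21],q2(.111))])
E
```

```text
85.46962753115136
[[0.005, 0.0, 0.194], [0.0, 0.0, 0.0]] rows 1.0 -> [493.0, 436.0, 70.0] q [0.97, 0.58, -0.1, -0.0, -0.89, -2.43] err 0.0
[[0.0, -0.0, 0.196], [0.0, 0.0, 0.0]] rows 1.0 -> [493.0, 436.0, 21.0] q [0.97, 0.64, -0.14, -0.0, -0.8, -2.43] err 0.0
```

Call:
arm_command(rows=[[[0.005,0,0.19],[0,0,0]],[[0.005,0,0.3],[0,0,0]],[[0.005,0,0.39],[0,0,0]],[[0.005,0,0.39],[0,0,0]]])

```text
clock: 15.5
position: [491.2, 434.0, 17.4]
ee_rot: [-0.055, 0.998, -0.002, -0.003]
contact_force: [-1.2, -0.9, 0.2]
gripper_width: 85.6
grasp_force: 0.0
```

Call:
arm_command(rows=[[[0,0,0],[0,0,0]],[[0,0,0],[0,0,0]],[[0,0,0],[0,0,0]],[[0,0,0],[0,0,0]],[[0,0,0],[0,0,0]]], grip=0.61)

```text
clock: 16.0
position: [493.0, 436.5, 22.1]
ee_rot: [-0.056, 0.998, 0.001, 0.001]
contact_force: [-0.4, -0.9, 0.3]
gripper_width: 52.2
grasp_force: 0.0
```

Call:
arm_command(rows=[[[0,0,0],[0,0,0]],[[0,0,0],[0,0,0]]], grip=0.59)

```text
clock: 16.2
position: [492.8, 436.2, 21.4]
ee_rot: [-0.056, 0.998, 0.001, 0.0]
contact_force: [-0.3, 0.4, 0.2]
gripper_width: 50.2
grasp_force: 0.0
```

Call:
arm_command(rows=[[[0,0,0],[0,0,0]],[[0,0,0],[0,0,0]]], grip=0.58)

```text
clock: 16.4
position: [492.8, 436.2, 21.5]
ee_rot: [-0.056, 0.998, 0.001, 0.0]
contact_force: [-1.2, -1.2, 1.6]
gripper_width: 49.5
grasp_force: 15.4
```

Call:
arm_command(rows=[[[0,0,0],[0,0,0]],[[0,0,0],[0,0,0]],[[0,0,0],[0,0,0]]], grip=0.575)

```text
clock: 16.7
position: [492.8, 436.2, 21.6]
ee_rot: [-0.056, 0.998, 0.001, 0.0]
contact_force: [-0.8, -0.9, 3.7]
gripper_width: 49.9
grasp_force: 29.0
```

Call:
arm_command(rows=[[[0,0,-0.03],[0,0,0]],[[0,0,-0.06],[0,0,0]],[[0,0,-0.1],[0,0,0]],[[0,0,-0.14],[0,0,0]],[[0,0,-0.18],[0,0,0]]])

```text
clock: 17.2
position: [492.4, 435.9, 67.1]
ee_rot: [-0.056, 0.998, 0.0, -0.0]
contact_force: [0.4, -0.9, -3.8]
gripper_width: 49.5
grasp_force: 29.5
```

Call:
arm_command(rows=[[[0,0,-0.06],[0,0,0]],[[0,0,-0.12],[0,0,0]],[[0,0,-0.18],[0,0,0]],[[0,0,-0.18],[0,0,0]]])

```text
clock: 17.6
position: [493.6, 437.3, 115.0]
ee_rot: [-0.056, 0.998, 0.003, 0.002]
contact_force: [0.6, 0.4, -3.8]
gripper_width: 49.9
grasp_force: 29.7
```

```bash
python3 - <<'E'
from pose import *
T=np.load("top.npy")
img,d,c=settle("w12",2)
# free bench: heights in candidate zone from top cloud
x,y,z=T[...,0],T[...,1],T[...,2]
for x0 in range(400,700,40): print(x0,[int(np.nan_to_num(np.nanmax(np.where((x>=x0)&(x<x0+40)&(y>=y0)&(y<y0+40),z,-99)))) for y0 in range(80,400,40)])
for qn in("stand",):
    print([(r["position"],round(r["score"],2)) for r in arm.spot_in("top",qn)[:1]])
E
```

```text
tcp [492.4 436.  111.8] v 0.0231 f [-0.3 -0.4 -4.9] w 49.6 t 17.7
400 [18, 4, 5, 6, 3, 4, 4, 59]
440 [5, 4, 4, 6, 5, 4, 3, 59]
480 [4, 5, 3, 3, 3, 5, 4, 12]
520 [5, 4, 12, 20, 21, 13, 4, 12]
560 [8, 8, 12, 14, 13, 11, 4, 3]
600 [9, 7, 13, 61, 59, 13, 3, 7]
640 [9, 3, 13, 59, 59, 14, 7, 11]
680 [9, 4, 14, 27, 24, 21, 7, 10]
[([304.5, 171.3], 0.58)]
```

```bash
python3 - <<'E'
from kin import *
plan([([476,325,100],q2(0)),([476,325,40],q2(0)),([476,325,15],q2(0))])
# tilt of held tester: top surface heights near tail
D=np.load("w12c.npz"); c=arm.camera_info("wrist"); img,d,P=cloud("wrist")
Rt=R.from_euler('z',.111); Q=(P-[467.2,433.1,0])@Rt.as_matrix()
for x0 in(-60,-50,-40,30,): 
    k=(abs(Q[...,0]-x0)<4)&(abs(Q[...,1])<12)&(Q[...,2]>60)&(Q[...,2]<170); print(x0,k.sum(),np.median(Q[k][:,2]).round(1) if k.any() else None)
E
```

```text
[[0.113, -0.433, 0.043], [0.0, -0.0, 0.035]] rows 2.2 -> [476.0, 325.0, 100.0] q [0.88, 0.43, -0.28, -0.0, -0.86, -2.45] err 0.0
[[-0.0, 0.0, 0.24], [0.0, -0.0, 0.0]] rows 1.2 -> [476.0, 325.0, 40.0] q [0.88, 0.51, -0.34, -0.0, -0.72, -2.45] err 0.0
[[-0.0, 0.0, 0.1], [0.0, -0.0, 0.0]] rows 0.5 -> [476.0, 325.0, 15.0] q [0.88, 0.54, -0.36, -0.0, -0.67, -2.45] err 0.0
-60 1413 143.2
-50 1384 143.7
-40 1344 143.8
30 677 144.4
```

Call:
arm_command(rows=[[[0.02,-0.1,0.01],[0,0,0.008]],[[0.05,-0.2,0.02],[0,0,0.017]],[[0.08,-0.3,0.03],[0,0,0.026]],[[0.113,-0.433,0.043],[0,0,0.035]],[[0.113,-0.433,0.043],[0,0,0.035]]])

```text
clock: 18.3
position: [474.2, 320.3, 98.7]
ee_rot: [0.001, 1.0, -0.002, -0.003]
contact_force: [0.5, 0.5, -3.5]
gripper_width: 49.5
grasp_force: 29.9
```

Call:
arm_command(rows=[[[0,0,0.08],[0,0,0]],[[0,0,0.16],[0,0,0]],[[0,0,0.24],[0,0,0]],[[0,0,0.26],[0,0,0]],[[0,0,0.28],[0,0,0]]])

```text
clock: 18.8
position: [476.8, 325.6, 29.8]
ee_rot: [-0.001, 1.0, 0.0, -0.0]
contact_force: [0.1, -0.0, -4.4]
gripper_width: 49.6
grasp_force: 29.9
```

```bash
python3 - <<'E'
from kin import *
arm.get_image("wrist");arm.get_image("wrist")
s=arm.read_state(); print(s["position"].round(1),s["contact_force"].round(1),s["grasp_force"])
plan([([476,325,20],q2(0)),([476,325,14],q2(0))])
E
```

```text
[476.8 325.6  30.2] [-0.2 -0.9 -3.5] 29.88480716943741
[[0.003, -0.002, 0.041], [0.0, 0.0, 0.001]] rows 0.2 -> [476.0, 325.0, 20.0] q [0.88, 0.54, -0.35, -0.0, -0.68, -2.45] err 0.0
[[0.0, -0.0, 0.024], [0.0, 0.0, -0.0]] rows 0.1 -> [476.0, 325.0, 14.0] q [0.88, 0.55, -0.36, -0.0, -0.67, -2.45] err 0.0
```

Call:
arm_command(rows=[[[0,0,0.02],[0,0,0]],[[0,0,0.04],[0,0,0]],[[0,0,0.052],[0,0,0]],[[0,0,0.06],[0,0,0]]])

```text
clock: 19.3
position: [476.7, 325.4, 15.3]
ee_rot: [-0.001, 1.0, 0.001, 0.0]
contact_force: [-0.1, -0.0, -3.9]
gripper_width: 49.7
grasp_force: 30.0
```

Call:
arm_command(rows=[[[0,0,0.006],[0,0,0]],[[0,0,0.006],[0,0,0]]])

```text
clock: 19.5
position: [476.7, 325.4, 13.7]
ee_rot: [-0.001, 1.0, 0.001, 0.0]
contact_force: [-0.3, -0.0, -4.1]
gripper_width: 49.8
grasp_force: 30.0
```

Call:
arm_command(rows=[[[0,0,0.006],[0,0,0]],[[0,0,0.006],[0,0,0]]])

```text
clock: 19.7
position: [476.7, 325.4, 12.3]
ee_rot: [-0.001, 1.0, 0.001, 0.0]
contact_force: [0.1, -0.4, -3.5]
gripper_width: 49.5
grasp_force: 30.0
```

Call:
arm_command(rows=[[[0,0,0.006],[0,0,0]],[[0,0,0.006],[0,0,0]]])

```text
clock: 19.9
position: [477.0, 325.6, 11.6]
ee_rot: [-0.001, 1.0, 0.001, 0.0]
contact_force: [-0.7, -0.1, 0.9]
gripper_width: 49.5
grasp_force: 30.5
```

Call:
arm_command(rows=[[[0,0,0.004],[0,0,0]],[[0,0,0.004],[0,0,0]]])

```text
clock: 20.1
position: [477.0, 325.6, 11.5]
ee_rot: [-0.001, 1.0, 0.001, 0.0]
contact_force: [-2.6, -1.1, 8.0]
gripper_width: 49.6
grasp_force: 31.3
```

Call:
arm_command(rows=[[[0,0,-0.005],[0,0,0]],[[0,0,-0.005],[0,0,0]],[[0,0,-0.005],[0,0,0]],[[0,0,-0.005],[0,0,0]],[[0,0,-0.005],[0,0,0]]], grip=1)

```text
clock: 20.6
position: [476.8, 325.5, 11.0]
ee_rot: [-0.001, 1.0, 0.001, 0.0]
contact_force: [-0.6, 0.4, 0.2]
gripper_width: 85.1
grasp_force: 0.0
```

Call:
arm_command(rows=[[[0,0,-0.1],[0,0,0]],[[0,0,-0.25],[0,0,0]],[[0,0,-0.45],[0,0,0]],[[0,0,-0.6],[0,0,0]],[[0,0,-0.6],[0,0,0]]])

```text
clock: 21.1
position: [479.5, 327.8, 167.7]
ee_rot: [-0.001, 1.0, 0.005, 0.005]
contact_force: [-0.8, 0.7, 0.5]
gripper_width: 85.3
grasp_force: 0.0
```

```bash
python3 - <<'E'
from kin import *
plan([([640,242,230],q2(0))])
E
```

```text
[[-0.643, -0.342, -0.246], [0.003, 0.003, 0.001]] rows 3.8 -> [640.0, 242.0, 230.0] q [0.6, 0.49, 0.17, -0.0, -1.25, -2.17] err 0.0
```

Call:
arm_command(rows=[[[-0.643,-0.342,-0.246],[0.003,0.003,0.001]],[[-0.643,-0.342,-0.246],[0.003,0.003,0.001]],[[-0.643,-0.342,-0.246],[0.003,0.003,0.001]],[[-0.643,-0.342,-0.246],[0.003,0.003,0.001]],[[-0.643,-0.342,-0.246],[0.003,0.003,0.001]]])

```text
clock: 21.6
position: [641.7, 237.4, 222.8]
ee_rot: [0.003, 1.0, -0.004, -0.003]
contact_force: [0.6, 1.1, 0.1]
gripper_width: 85.4
grasp_force: 0.0
```

```bash
python3 - <<'E'
from pose import *
img,d,c=settle("w13",6)
T=np.array(c["extrinsics"]);v,u=np.mgrid[0:384,0:512];P=np.stack([(u-c["cx"])/c["fx"]*d,(v-c["cy"])/c["fy"]*d,d],-1)@T[:3,:3].T+T[:3,3]; np.save("w13.npy",P)
k=(P[...,2]>45)&(P[...,2]<75)&(abs(P[...,0]-660)<90)&(abs(P[...,1]-240)<60)
for s in(-1,1):
    q=P[k&(s*(P[...,1]-242)>0)]; 
    if len(q): 
        vx,vy,x0,y0=cv2.fitLine(q[:,:2].astype(np.float32),cv2.DIST_HUBER,0,.01,.01).ravel(); print("wall",s,len(q),np.percentile(q,[2,50,98],axis=0).round(1).tolist(),"yaw",np.arctan2(vy*np.sign(vx),abs(vx)).round(3),(x0.round(1),y0.round(1)))
k=(P[...,2]>5)&(P[...,2]<17)&(P[...,0]>500)&(P[...,0]<760)&(abs(P[...,1]-242)<70)
r=cv2.minAreaRect(P[k][:,:2].astype(np.float32)); print("plate",k.sum(),r)
# rectified gradient profiles at z=10
g=cv2.cvtColor(rectify(img,c,620,242,0,10,110,60,.5),cv2.COLOR_BGR2GRAY).astype(float)
for x in(-70,-55,-40,-25):
    p=g[int((x+110)/.5)-6:int((x+110)/.5)+7].mean(0); dp=np.gradient(cv2.GaussianBlur(p[None],(7,1),0)[0]); s=[]
    for q in np.argsort(-abs(dp)):
        if all(abs(q-t)>8 for t in s): s.append(int(q))
        if len(s)==5: break
    print("y-edges at x",620+x,sorted((round(242-60+.5*q,1),round(float(dp[q]),1)) for q in s))
for y in(-30,-15,0,15,30):
    p=g[:, int((y+60)/.5)-6:int((y+60)/.5)+7].mean(1); dp=np.gradient(cv2.GaussianBlur(p[:,None],(1,7),0)[:,0]); s=[]
    for q in np.argsort(-abs(dp)):
        if all(abs(q-t)>8 for t in s): s.append(int(q))
        if len(s)==6: break
    print("x-edges at y",242+y,sorted((round(620-110+.5*q,1),round(float(dp[q]),1)) for q in s))
E
```

```text
tcp [636.3 240.6 221.9] v 0.0078 f [-1.1 -1.3 -0.3] w 85.5 t 21.9
wall -1 458 [[603.7, 202.6, 45.8], [640.3, 207.6, 53.2], [676.0, 211.0, 58.1]] yaw -0.021 (np.float32(639.4), np.float32(207.5))
wall 1 1057 [[606.1, 261.9, 46.3], [726.6, 272.0, 51.9], [749.1, 298.5, 57.9]] yaw 0.083 (np.float32(672.0), np.float32(272.8))
plate 8113 ((630.2440185546875, 241.97879028320312), (139.5741729736328, 259.4998474121094), 89.99504852294922)
y-edges at x 550 [(197.0, 5.7), (265.0, 1.0), (274.0, 6.7), (278.5, 2.4), (283.5, -10.9)]
y-edges at x 565 [(197.0, 5.6), (243.0, -0.8), (264.5, 0.9), (281.5, -2.2), (286.0, 1.9)]
y-edges at x 580 [(196.0, 5.7), (264.5, 0.8), (283.0, -5.5), (296.0, 3.7), (300.5, 1.3)]
y-edges at x 595 [(196.5, 5.7), (239.5, 0.8), (263.0, 0.7), (275.5, -0.7), (283.0, -5.4)]
x-edges at y 212 [(525.5, 5.1), (673.5, -3.6), (679.5, 9.3), (685.0, -5.1), (699.5, 4.2), (720.5, -6.2)]
x-edges at y 227 [(526.0, 3.8), (537.5, 4.0), (645.0, 4.1), (674.0, -5.0), (684.5, -5.4), (721.0, -4.6)]
x-edges at y 242 [(526.0, 4.6), (537.5, 3.8), (659.0, 4.8), (685.0, -10.9), (689.5, 6.0), (721.5, -4.0)]
x-edges at y 257 [(526.5, 4.7), (537.5, 2.8), (673.5, -5.7), (680.0, 12.3), (688.5, 6.2), (722.0, -7.5)]
x-edges at y 272 [(535.5, -6.5), (543.5, 8.0), (604.0, -6.4), (709.5, -11.5), (718.0, 10.7), (722.5, -8.3)]
```

```bash
python3 - <<'E'
from pose import *
img=cv2.imread("w13.png");D=np.load("w13c.npz");fx,fy,cx,cy=D["k"];c=dict(extrinsics=D["T"],fx=fx,fy=fy,cx=cx,cy=cy)
P=np.load("w13.npy")
def edges(z,xs,n=7,half=60):
    g=cv2.cvtColor(rectify(img,c,605,240,-.015,z,130,half,.5),cv2.COLOR_BGR2GRAY).astype(float)
    for x in xs:
        i=int((x+130)/.5); p=g[i-5:i+6].mean(0); dp=np.gradient(cv2.GaussianBlur(p[None],(5,1),0)[0]); s=[]
        for q in np.argsort(-abs(dp)):
            if all(abs(q-t)>4 for t in s): s.append(int(q))
            if len(s)==n: break
        print("z",z,"x",x,sorted((round(-half+.5*q,1),round(float(dp[q]),1)) for q in s))
edges(57,(8,20,32,44,56)); edges(10,(10,30,50)); edges(10,(-60,-40,-20),3)
# coupon circle
g=cv2.cvtColor(rectify(img,c,701,240,0,22,35,35,.25),cv2.COLOR_BGR2GRAY)
print("coupon",[(701-35+.25*y,240-35+.25*x,r*.25) for x,y,r in (cv2.HoughCircles(cv2.GaussianBlur(g,(7,7),0),cv2.HOUGH_GRADIENT,1,20,param1=60,param2=12,minRadius=60,maxRadius=76)[0][:3])])
# heights in stand frame
Q=(P-[605,240,0])@R.from_euler('z',-.015).as_matrix()
for x0 in(10,30,50):
    k=(abs(Q[...,0]-x0)<6)&(abs(Q[...,1])<44); q=Q[k]; print(x0,[(b,int(np.median(q[(abs(q[:,1]-b)<1.5)][:,2])) if (abs(q[:,1]-b)<1.5).any() else None) for b in range(-44,45,4)])
print("cam",D["T"][:3,3].round(1))
E
```

```text
z 57 x 8 [(-38.0, 6.1), (-31.5, -7.1), (-27.5, -8.8), (-24.5, 8.7), (23.5, -6.9), (26.5, 4.0), (38.0, -3.4)]
z 57 x 20 [(-38.0, 10.4), (-31.5, -8.2), (-27.5, -8.2), (-25.0, 6.1), (-22.5, 13.4), (-18.0, -6.3), (24.0, -7.6)]
z 57 x 32 [(-38.0, 9.7), (-32.0, -10.3), (-27.5, -8.4), (-25.0, 5.7), (-22.5, 13.1), (-7.0, -6.8), (24.0, -7.2)]
z 57 x 44 [(-37.5, 7.1), (-32.0, -10.7), (-27.0, -7.8), (-24.0, 8.5), (-21.0, 10.9), (3.5, -8.7), (23.5, -6.8)]
z 57 x 56 [(-38.0, 8.2), (-32.0, -12.3), (-27.0, -8.5), (-21.5, 6.0), (-11.0, 8.2), (10.5, -11.6), (26.5, 5.1)]
z 10 x 10 [(-41.0, 5.6), (-36.5, -6.1), (-32.0, -8.2), (-28.0, 7.6), (27.5, -6.7), (30.5, 4.1), (39.5, -5.2)]
z 10 x 30 [(-44.0, 8.8), (-36.5, -7.9), (-31.5, -7.7), (-28.5, 7.4), (-26.0, 12.0), (-17.5, -6.0), (27.5, -6.9)]
z 10 x 50 [(-44.0, 9.9), (-37.0, -9.2), (-31.5, -8.3), (-28.0, 9.2), (-25.5, 10.7), (-1.5, -5.6), (27.5, -5.9)]
z 10 x -60 [(-44.0, 6.5), (33.5, 8.0), (42.5, -13.8)]
z 10 x -40 [(-44.0, 5.8), (41.5, -2.6), (45.0, 2.4)]
z 10 x -20 [(-44.5, 6.4), (-42.0, 2.7), (43.0, -5.1)]Traceback (most recent call last):
  File "<stdin>", line 15, in <module>
TypeError: 'NoneType' object is not subscriptable
```

```bash
python3 - <<'E'
from kin import *
plan([([515,327,135],q2(0))])
E
```

```text
[[0.482, 0.348, 0.35], [-0.003, -0.003, -0.0]] rows 3.4 -> [515.0, 327.0, 135.0] q [0.83, 0.44, -0.16, -0.0, -0.97, -2.4] err 0.0
```

Call:
arm_command(rows=[[[0.48,0.35,0.35],[-0.003,-0.003,0]],[[0.48,0.35,0.35],[-0.003,-0.003,0]],[[0.48,0.35,0.35],[-0.003,-0.003,0]],[[0.48,0.35,0.35],[-0.003,-0.003,0]],[[0.48,0.35,0.35],[-0.003,-0.003,0]]])

```text
clock: 22.4
position: [512.9, 328.1, 133.7]
ee_rot: [-0.002, 1.0, -0.001, -0.002]
contact_force: [0.7, 0.3, 0.7]
gripper_width: 85.2
grasp_force: 0.0
```

```bash
python3 - <<'E'
from pose import *
img,d,c=settle("w14",6); marks(img,c,451,325.5,0,48.5)
g=cv2.cvtColor(rectify(img,c,451,325.5,0,46,70,40,.25),cv2.COLOR_BGR2GRAY).astype(float)
for x in(-40,-25,25,45):
    i=int((x+70)/.25); p=g[i-6:i+7].mean(0); dp=np.gradient(cv2.GaussianBlur(p[None],(9,1),0)[0]); s=[]
    for q in np.argsort(-abs(dp)):
        if all(abs(q-t)>12 for t in s): s.append(int(q))
        if len(s)==6: break
    print(x,sorted((round(-40+.25*q,1),round(float(dp[q]),1)) for q in s))
r=cv2.rotate(cv2.cvtColor(rectify(img,c,451,325.5,0,50,16,8,.25),cv2.COLOR_BGR2GRAY),cv2.ROTATE_180)
for row in r[::5,::3]: print("".join(" .:*#@"[min(5,int(v)//40)] for v in row))
E
```

```text
tcp [517.9 326.7 136.3] v 0.0059 f [0.2 0.5 1. ] w 85.3 t 22.7
marks [[0.18, -14.92], [0.34, 14.73]] sep 29.6 centre 451.3 325.4 yaw -0.005
-40 [(-24.8, -3.5), (-20.5, 0.9), (-6.8, 0.8), (20.0, -1.2), (24.0, 7.0), (38.0, 6.0)]
-25 [(-24.8, -4.0), (9.2, 3.7), (12.8, -5.2), (16.5, 7.0), (24.0, 5.5), (32.0, 4.5)]
25 [(-24.8, -4.2), (-17.2, -3.1), (16.5, 2.9), (24.0, 9.9), (27.2, 1.6), (30.8, 1.2)]
45 [(-24.2, -2.8), (-18.0, -3.4), (17.2, 3.6), (24.0, 3.5), (35.2, 3.6), (38.8, 3.7)]
............:**:......
............:**::.....
............:**::.....
............::::......
......................
......................
......................
......................
......::******::......
.....::#####***:......
.....:*#@#*::::.......
.....:*#@#***:::......
....::*#@@@@@##*:.....
::::::*#@@####@#*:....
.:::::*#@#*:*###*::...
::::::*#@@###@@#*::...
..::::*#@@@@@@@#::....
..::::::*******:::....
...:::::::::::::.:....
......................
.......::::::::.......
......:*######**:.....
.....:*#@@####*::.....
.....:*#@#**::::......
.....:*#@@####*:......
.....::********:......
```

```bash
python3 - <<'E'
from kin import *
plan([([423.3,325.3,100],q2(0)),([423.3,325.3,12],q2(0))])
E
```

```text
[[0.379, -0.007, 0.145], [0.001, 0.0, -0.001]] rows 2.0 -> [423.0, 325.0, 100.0] q [0.96, 0.37, -0.39, 0.0, -0.81, -2.53] err 0.0
[[0.0, 0.0, 0.352], [-0.0, 0.0, 0.0]] rows 1.8 -> [423.0, 325.0, 12.0] q [0.96, 0.5, -0.47, 0.0, -0.6, -2.53] err 0.0
```

Call:
arm_command(rows=[[[0.379,-0.007,0.145],[0.001,0,-0.001]],[[0.379,-0.007,0.145],[0.001,0,-0.001]],[[0.379,-0.007,0.145],[0.001,0,-0.001]],[[0.379,-0.007,0.145],[0.001,0,-0.001]],[[0.379,-0.007,0.145],[0.001,0,-0.001]]], grip=0.78)

```text
clock: 23.2
position: [423.8, 326.3, 100.3]
ee_rot: [-0.001, 1.0, 0.0, 0.001]
contact_force: [-0.2, -0.0, 0.7]
gripper_width: 66.6
grasp_force: 0.0
```

Call:
arm_command(rows=[[[0,0,0],[0,0,0]],[[0,0,0.08],[0,0,0]],[[0,0,0.16],[0,0,0]],[[0,0,0.16],[0,0,0]]])

```text
clock: 23.6
position: [422.0, 324.0, 57.2]
ee_rot: [0.0, 1.0, -0.003, -0.001]
contact_force: [0.0, -0.0, -0.6]
gripper_width: 66.4
grasp_force: 0.0
```

```bash
python3 - <<'E'
from kin import *
arm.get_image("wrist")
s=arm.read_state(); print(s["gripper_width"])
plan([([423.3,325.3,12],q2(0))],nd=3)
E
```

```text
66.89869976560583
[[-0.0027, 0.0026, 0.1861], [-0.0011, -0.0003, 0.0002]] rows 0.9 -> [423.0, 325.0, 12.0] q [0.96, 0.5, -0.47, 0.0, -0.6, -2.53] err 0.0
```

Call:
arm_command(rows=[[[0,0,0.07],[0,0,0]],[[0,0,0.12],[0,0,0]],[[0,0,0.16],[0,0,0]],[[0,0,0.18],[0,0,0]],[[0,0,0.19],[0,0,0]]])

```text
clock: 24.15
position: [422.3, 325.2, 11.4]
ee_rot: [-0.001, 1.0, -0.001, 0.0]
contact_force: [0.2, -0.3, -0.2]
gripper_width: 66.6
grasp_force: 0.0
```

Call:
arm_command(rows=[[[0,0,0],[0,0,0]],[[0,0,0],[0,0,0]],[[0,0,0],[0,0,0]],[[0,0,0],[0,0,0]]], grip=0.61)

```text
clock: 24.55
position: [422.3, 325.4, 12.1]
ee_rot: [-0.001, 1.0, -0.001, 0.0]
contact_force: [0.0, 0.1, -0.2]
gripper_width: 52.2
grasp_force: 0.0
```

Call:
arm_command(rows=[[[0,0,0],[0,0,0]],[[0,0,0],[0,0,0]],[[0,0,0],[0,0,0]]], grip=0.58)

```text
clock: 24.85
position: [422.3, 325.5, 12.1]
ee_rot: [-0.001, 1.0, -0.001, 0.0]
contact_force: [-1.0, -0.6, 3.2]
gripper_width: 49.8
grasp_force: 15.2
```

Call:
arm_command(rows=[[[0,0,0],[0,0,0]],[[0,0,0],[0,0,0]],[[0,0,-0.03],[0,0,0]],[[0,0,-0.07],[0,0,0]],[[0,0,-0.12],[0,0,0]]], grip=0.575)

```text
clock: 25.35
position: [421.6, 324.4, 41.6]
ee_rot: [-0.001, 1.0, -0.002, -0.001]
contact_force: [-0.3, 0.5, -3.3]
gripper_width: 49.1
grasp_force: 28.9
```

Call:
arm_command(rows=[[[0,0,-0.08],[0,0,0]],[[0,0,-0.16],[0,0,0]],[[0,0,-0.25],[0,0,0]],[[0,0,-0.25],[0,0,0]]])

```text
clock: 25.75
position: [423.7, 327.1, 107.9]
ee_rot: [-0.001, 1.0, 0.002, 0.003]
contact_force: [0.7, 0.7, -3.3]
gripper_width: 49.7
grasp_force: 29.2
```

```bash
python3 - <<'E'
from kin import *
arm.get_image("wrist");arm.get_image("wrist"); s=arm.read_state(); print(s["position"].round(1),s["contact_force"].round(1),s["grasp_force"])
plan([([576,240,105],q2(-.015))],nd=3)
E
```

```text
[421.8 325.1 104.3] [-1.  -0.5 -3.8] 29.123136699199677
[[-0.6165, -0.3412, -0.0024], [-0.0004, -0.0, 0.0051]] rows 3.5 -> [576.0, 240.0, 105.0] q [0.65, 0.49, -0.16, -0.0, -0.92, -2.24] err 0.0
```

Call:
arm_command(rows=[[[-0.13,-0.07,0],[0,0,0.001]],[[-0.26,-0.14,0],[0,0,0.002]],[[-0.39,-0.21,0],[0,0,0.003]],[[-0.52,-0.28,0],[0,0,0.004]],[[-0.6165,-0.341,-0.002],[0,0,0.005]]])

```text
clock: 26.35
position: [577.0, 238.6, 102.4]
ee_rot: [0.008, 1.0, -0.002, -0.002]
contact_force: [-0.2, 0.9, -4.1]
gripper_width: 49.6
grasp_force: 29.3
```

Call:
arm_command(rows=[[[0,0,0],[0,0,0]],[[0,0,0],[0,0,0]],[[0,0,0],[0,0,0]]])

```text
clock: 26.65
position: [575.1, 240.2, 103.4]
ee_rot: [0.007, 1.0, -0.002, -0.001]
contact_force: [-0.2, 0.0, -4.5]
gripper_width: 49.2
grasp_force: 29.4
```

```bash
python3 - <<'E'
from pose import *
from kin import plan
img,d,c=settle("w15",2)
s=arm.read_state(); p=s["position"]; print(s["grasp_force"],R.from_quat(s["ee_rot"]).as_matrix()[:,0].round(4))
# level and edge check of held tester: top heights fore/aft
T=np.array(c["extrinsics"]);v,u=np.mgrid[0:384,0:512];P=np.stack([(u-c["cx"])/c["fx"]*d,(v-c["cy"])/c["fy"]*d,d],-1)@T[:3,:3].T+T[:3,3]
Q=P-[p[0]+29,p[1]-.4,0]
for x0 in(-60,-45,30,45,55):
    k=(abs(Q[...,0]-x0)<4)&(abs(Q[...,1])<14)&(Q[...,2]>70)&(Q[...,2]<170); print(x0,k.sum(),np.median(Q[k][:,2]).round(1) if k.any() else None)
plan([([576,240,105],q2(-.015)),([576,240,60],q2(-.015))],nd=3)
E
```

```text
tcp [575.4 240.8 104.4] v 0.0067 f [-0.2 -0.4 -3.9] w 49.9 t 26.75
29.37267690896988 [-9.999e-01  1.300e-02  9.000e-04]
-60 1333 136.8
-45 1063 137.7
30 0 None
45 0 None
55 0 None
[[-0.0025, -0.0031, -0.0026], [-0.0008, -0.0003, 0.0006]] rows 0.0 -> [576.0, 240.0, 105.0] q [0.65, 0.49, -0.16, 0.0, -0.92, -2.24] err 0.0
[[-0.0, -0.0, 0.18], [-0.0, 0.0, 0.0]] rows 0.9 -> [576.0, 240.0, 60.0] q [0.65, 0.54, -0.2, 0.0, -0.83, -2.24] err 0.0
```

Call:
arm_command(rows=[[[-0.002,-0.003,0.04],[0,0,0]],[[-0.002,-0.003,0.08],[0,0,0]],[[-0.002,-0.003,0.12],[0,0,0]],[[-0.002,-0.003,0.14],[0,0,0]],[[-0.002,-0.003,0.14],[0,0,0]]])

```text
clock: 27.25
position: [576.2, 239.1, 68.3]
ee_rot: [0.007, 1.0, -0.002, -0.001]
contact_force: [-1.1, -0.5, -3.9]
gripper_width: 49.7
grasp_force: 29.3
```

Call:
arm_command(rows=[[[0,0,0.015],[0,0,0]],[[0,0,0.03],[0,0,0]],[[0,0,0.04],[0,0,0]],[[0,0,0.04],[0,0,0]]])

```text
clock: 27.65
position: [576.7, 239.3, 59.5]
ee_rot: [0.007, 1.0, -0.001, -0.0]
contact_force: [-0.4, -0.9, -4.7]
gripper_width: 49.7
grasp_force: 29.3
```

Call:
arm_command(rows=[[[0.002,0.002,0.015],[0,0,0]],[[0.002,0.002,0.03],[0,0,0]],[[0.002,0.002,0.04],[0,0,0]],[[0.002,0.002,0.04],[0,0,0]]])

```text
clock: 28.05
position: [576.1, 239.8, 49.3]
ee_rot: [0.007, 1.0, -0.001, -0.0]
contact_force: [-0.1, -0.5, -4.7]
gripper_width: 49.8
grasp_force: 29.3
```

Call:
arm_command(rows=[[[0,0,0.015],[0,0,0]],[[0,0,0.03],[0,0,0]],[[0,0,0.04],[0,0,0]],[[0,0,0.04],[0,0,0]]])

```text
clock: 28.45
position: [576.1, 239.8, 39.3]
ee_rot: [0.007, 1.0, -0.001, -0.0]
contact_force: [-0.5, 1.1, -3.8]
gripper_width: 49.9
grasp_force: 29.3
```

Call:
arm_command(rows=[[[0,0,0.012],[0,0,0]],[[0,0,0.024],[0,0,0]],[[0,0,0.032],[0,0,0]],[[0,0,0.032],[0,0,0]]])

```text
clock: 28.85
position: [576.2, 239.8, 31.4]
ee_rot: [0.007, 1.0, -0.001, -0.0]
contact_force: [-0.1, -0.8, -4.7]
gripper_width: 49.9
grasp_force: 29.3
```

Call:
arm_command(rows=[[[0,0,0.01],[0,0,0]],[[0,0,0.016],[0,0,0]],[[0,0,0.016],[0,0,0]]])

```text
clock: 29.15
position: [576.3, 239.8, 27.6]
ee_rot: [0.007, 1.0, -0.001, -0.0]
contact_force: [0.5, 0.4, -4.7]
gripper_width: 49.6
grasp_force: 29.3
```

Call:
arm_command(rows=[[[0,0,0.008],[0,0,0]],[[0,0,0.014],[0,0,0]],[[0,0,0.014],[0,0,0]]])

```text
clock: 29.45
position: [576.3, 239.8, 24.1]
ee_rot: [0.007, 1.0, -0.001, -0.0]
contact_force: [-0.4, -0.4, -3.6]
gripper_width: 49.9
grasp_force: 29.3
```

Call:
arm_command(rows=[[[0,0,0.006],[0,0,0]],[[0,0,0.006],[0,0,0]]])

```text
clock: 29.65
position: [576.4, 239.9, 22.7]
ee_rot: [0.007, 1.0, -0.001, 0.0]
contact_force: [0.2, 0.7, -3.2]
gripper_width: 49.5
grasp_force: 29.3
```

Call:
arm_command(rows=[[[0,0,0.005],[0,0,0]],[[0,0,0.005],[0,0,0]]])

```text
clock: 29.85
position: [576.6, 240.0, 22.3]
ee_rot: [0.007, 1.0, -0.001, 0.0]
contact_force: [-1.8, -0.1, 0.1]
gripper_width: 49.6
grasp_force: 29.8
```

Call:
arm_command(rows=[[[0,0,0.003],[0,0,0]],[[0,0,0.003],[0,0,0]]])

```text
clock: 30.05
position: [576.6, 240.0, 22.3]
ee_rot: [0.007, 1.0, -0.001, 0.001]
contact_force: [-4.3, -0.4, 5.1]
gripper_width: 49.6
grasp_force: 30.3
```

Call:
arm_command(rows=[[[0,0,-0.003],[0,0,0]],[[0,0,-0.003],[0,0,0]],[[0,0,-0.003],[0,0,0]],[[0,0,-0.003],[0,0,0]],[[0,0,-0.003],[0,0,0]]], grip=0.85)

```text
clock: 30.55
position: [576.6, 240.0, 21.5]
ee_rot: [0.007, 1.0, -0.001, 0.0]
contact_force: [0.1, -0.4, 0.2]
gripper_width: 72.9
grasp_force: 0.0
```

Call:
arm_command(rows=[[[0,0,-0.08],[0,0,0]],[[0,0,-0.2],[0,0,0]],[[0,0,-0.35],[0,0,0]],[[-0.3,0,-0.5],[0,0,0]],[[-0.3,0,-0.5],[0,0,0]]])

```text
clock: 31.05
position: [653.6, 239.6, 150.0]
ee_rot: [0.007, 1.0, 0.0, 0.002]
contact_force: [0.3, 0.5, -0.0]
gripper_width: 72.3
grasp_force: 0.0
```

```bash
python3 - <<'E'
from pose import *
img,d,c=settle("w16",5); marks(img,c,605,239.6,-.015,58.5)
T=np.array(c["extrinsics"]);v,u=np.mgrid[0:384,0:512];P=np.stack([(u-c["cx"])/c["fx"]*d,(v-c["cy"])/c["fy"]*d,d],-1)@T[:3,:3].T+T[:3,3]
Q=(P-[605,239.6,0])@R.from_euler('z',-.015).as_matrix()
for x0 in(-60,-45,-35,30,40,55):
    k=(abs(Q[...,0]-x0)<4)&(abs(Q[...,1])<12)&(Q[...,2]>20); print(x0,k.sum(),np.median(Q[k][:,2]).round(1) if k.any() else None)
r=cv2.rotate(cv2.cvtColor(rectify(img,c,605,239.6,-.015,60,16,8,.25),cv2.COLOR_BGR2GRAY),cv2.ROTATE_180)
for row in r[::5,::3]: print("".join(" .:*#@"[min(5,int(v)//40)] for v in row))
t,_,PT=cloud("top")
for q in("spanner_13","paste_tin_2","flux_brush"):
    b=arm.spot_in("top",q)[:1]
    print(q,[x["position"] for x in b])
E
```

```text
tcp [650.4 238.8 145.4] v 0.023 f [-1.  -0.6  0.9] w 72.4 t 31.3
marks [[-0.46, -15.58], [-0.53, 14.47]] sep 30.1 centre 604.5 239.1 yaw -0.013
-60 311 54.2
-45 295 55.0
-35 288 54.7
30 2790 234.9
40 251 55.1
55 214 50.7
..........::::*::.....
.............:::......
............::*:......
..... .......:::......
.............:::......
......................
......................
......................
........::::::........
......::******::......
......:***:::::.......
......:**::...........
......:***::::::......
......:********:......
......:**::::**::.....
......:**::::***:.....
......:********::.....
.......:::::::::......
......................
......................
......................
........::::::........
.......:******::......
......::*::::::.......
......::*:::.:........
.......:::::::::......
spanner_13 [[357.2, 169.4]]
paste_tin_2 [[167.4, 204.7]]
flux_brush []
```

```bash
python3 -c "
from bench import arm; print(arm.job_done())"
```

```text
the job is handed in; nothing more can be done
None
```

The tester is level and fully down in the stand's seat with the thumbwheel on 6, regripped once on the bare bench; squeeze readings stayed at or under 31 N and it was handed in at about 31 s, though my last top picture did not find the brush, so I did not confirm it stayed put.

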